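Set the dip probe over a toppled sample cell with the coaxial coarse and fine drive

ROBOT

A 7-joint arm with a two-finger parallel gripper is mounted at the origin on a cart in front of the work surface, level with it; the furniture and walls round the work are solid. World frame = base frame: x ahead of the robot, y to its left, z up, the work surface at z = 0. Lengths are in m, angles in rad, forces in N, time in s.
With the tool pointing down it reaches from about 0.4 to 0.85 m from the base axis. Payload 4.5 kg.
Tool frame: the origin (TCP) lies at the very end of the fingers, on their centre line; the grasp point (between the pads) lies 19 mm behind it (grip_point_offset is the distance from the TCP to the grasp point, in m); z points along the fingers, y is the line along which they close (so a half turn about z gives the same grasp; the last joint's range is limited). The gripper opens to 88 mm and grips with 3 to 60 N. Pads are 18 mm wide; open, the fingers measure 123 mm over their backs; the gripper's body (75 mm by 187 mm) begins 45 mm behind the grasp point.
Start: joints at [-1.281, 0.689, -0.195, 1.565, 0.157, 0.902, -0.215], TCP at [0.158, 0.605, 0.205] pointing down, gripper open.
Joint ranges: [-3.01, 3.01], [-0.46, 2.08], [-1.47, 1.51], [0.13, 2.56], [-1, 4.14], [0.04, 2.09], [-2.66, 2.66]. Speed limits (rad/s): [2.57, 2.57, 3.14, 3.14, 3.14, 3.14, 3.14].

INTERFACE

Orientations are given as a unit quaternion [x, y, z, w].
In Python, from plant import get_state, snapshot, camera_params, finish_job, grip_point_offset gives the robot as it stands.
- The arm moves only by the shell command python3 -m handwheel 'ROWS' [FORCE]. ROWS is a JSON list of rows, 1 to 10 of them, each of 7 numbers: the opening from 0.0 (shut) to 1.0 (fully open), then dx, dy, dz in m, then a rotation vector rx, ry, rz in rad; each row is the pose to reach, as a shift and turn from the pose commanded when the command began, along the tool's axes at that moment; what a row does not reach only later rows make up. A row lasts 1/10 s, in which the tool goes at most 0.05 m and 0.15 rad, less where a joint would pass 70% of its speed; a pose out of reach is approached as far as the arm can. The fingers move at their own pace and stop on an object; FORCE is the grip in N (left out, the last holds). Time passes only in rows, so rows that do not move let the fingers close. It prints the time, the measured TCP pose, the force, the opening and the grip force at its end.
- get_state(): the state, without advancing time (a new reading comes with each control period).
- snapshot(name): name is "scene" or "top" or "wrist"; returns (picture, depth): 400x640x3 uint8, red, green, blue; 400x640 float32, m along the optical axis (not along the pixel's ray), 0 where there is no reading.
- camera_params(name): a dict with "fx", "fy", "cx", "cy" (pixels), "rvec" (rotation vector, rad) and "tvec" (3), from world to camera coordinates, as OpenCV has them. Camera axes: x right, y down, z forward; pixel columns grow to the right and rows downward; lengths in m; the calibration is good to about 2 mm. A picture is of the moment at which its call begins: read the wrist's pose just before it. camera_params takes no time and is no camera call; for the wrist camera it gives the pose at the moment of the call.
- finish_job(): hands the job in; it is judged then, once.
The state is a dict: "clock": time; "q": joint angles; "qd": joint speeds; "joint_torque": joint torques, N m; "tool_pos": TCP position; "eef_rot": TCP orientation; "contact_force": force on the tool from outside, world axes, zero at the start; "moment": the same for the moment, N m; "opening": opening from 0.0 (shut) to 1.0 (fully open); "finger_force": force on a finger pad.
Only numpy, scipy, OpenCV 4.12 (cv2) and the standard library are available. Lean on these libraries where they do the work, as an engineer would, in place of code of your own. Each camera call takes 0.05 s, during which the arm holds its last target. There are 200 camera calls.

TASK

One of the white square sample cells in the lane has toppled: stand it upright on the probe stand's base plate, in the engraved square straight beneath the probe, leaving the other cells standing where they are and upsetting no bottle. Then lower the probe into it with the large coarse knob until the probe's round cover hovers about 8 mm above the cell's rim, and only then use the small fine knob on top to bring the cover down to about 3 mm above the rim. Work the probe by its knobs alone, without pushing on the probe, its arm or carriage, and never let probe or cover touch the cell.

Things in the scene. Friction and masses are not known exactly. Their poses are not given: they have to be found in the camera images.
- cell: The toppled cell: white plastic square sample cell, open at the top, 30 x 30 mm outside, 62 mm tall, wall 2.5 mm, 35 to 65 g. Origin at its centre; z from closed bottom to open mouth. Starts lying flat on one side on the lane's floor (origin 19 mm above the bench), across the lane, mouth pointing away from the robot within about 20 degrees, in any of the row's four places.
- cell_rim (a point): Centre of the toppled cell's mouth, in the plane of its rim (31 mm from the cell's origin, along the cell's z axis; same axes as the cell).
- neighbour_1: One of the three cells still standing in the lane, same kind and size as the toppled one (30 x 30 x 62 mm, 45 g; origin at its centre, 35 mm above the bench, z up). The row's four places are about 78 mm apart centre to centre. To be left standing.
- neighbour_2: One of the three cells still standing in the lane, same kind and size as the toppled one (30 x 30 x 62 mm, 45 g; origin at its centre, 35 mm above the bench, z up). The row's four places are about 78 mm apart centre to centre. To be left standing.
- neighbour_3: One of the three cells still standing in the lane, same kind and size as the toppled one (30 x 30 x 62 mm, 45 g; origin at its centre, 35 mm above the bench, z up). The row's four places are about 78 mm apart centre to centre. To be left standing.
- lane: Low grey plastic channel lying on the bench to the right, fixed: 88 mm wide (its x), 320 mm long (its y), floor 4 mm thick, lips 3 mm thick and 11 mm high all round. Origin: centre of its underside. The row of cells runs along its y axis.
- station (a point): Centre of a 37 mm engraved square on the stand's grey base plate, on its top face (12 mm above the bench), straight below the probe; fixed. Its x axis points to the column, whose axis is 100 mm away. The plate reaches 50 mm to -x and 60 mm to either side.
- cover_under (a point): Centre of the underside of the probe's round black cover (34 mm diameter, 3 mm thick), level above the station. A 6 mm steel rod runs 18 mm down from it; a 17 mm black body rises 44 mm above it, in a 25 mm clamp on a 12 mm wide arm that comes forward from the column. At the start the cover is 117 to 126 mm above the bench: 43 to 52 mm above the rim of a cell on the plate.
- carriage: Block 40 mm wide and 46 mm tall that runs up and down the front of the column and carries arm, clamp and probe as one piece. Origin at the block's centre, 70 mm from the probe's axis towards the column. Moves only vertically, driven by the knobs; not to be pushed by hand.
- probe: The probe with its splash cover, part of the carriage; origin as cover_under.
- coarse_grip (a point): On the knobs' common vertical axis at half height of the coarse knob: large black knurled outer knob on top of the column, 52 mm diameter, 20 mm tall, centre 217 mm and top face 227 mm above the bench; under it a gear head of 44 mm diameter. The knob sinks by 2 mm per radian of the fine knob (this point stays).
- fine_grip (a point): On the same axis at half height of the fine knob: small bright metal inner knob above the coarse one, 25 mm diameter, 24 mm tall, centre 242 mm and top 254 mm above the bench, its underside 3 mm above the coarse knob. It turns in place.
- coarse_knob (a joint): Angle of the coarse knob, rad; grows when the knob is turned clockwise as seen from above, which lowers the probe by 16 mm per radian (anticlockwise raises it). Range -0.5 to 3.5, starts at -0.1 to 0.4; friction about 0.08 N m, stays where it is left.
- fine_knob (a joint): Angle of the fine knob, rad; grows clockwise as seen from above, which lowers the probe by 2 mm per radian. Independent of the coarse knob. Range -0.4 to 4.6, starts at 0 to 0.2; friction about 0.04 N m, stays where it is left.
- dropper_bottle_1: A bystander: standing glass dropper bottle, 36 mm diameter, 97 mm tall with its teat (amber, black teat, left of the probe stand), loose. Origin: centre of its underside, z up.
- dropper_bottle_2: A bystander: standing glass dropper bottle, 36 mm diameter, 97 mm tall with its teat (clear, red teat, at the back right of the probe stand), loose. Origin: centre of its underside, z up.
- dropper_bottle_3: A bystander: standing glass dropper bottle, 36 mm diameter, 97 mm tall with its teat (reddish, black teat and white collar, behind the lane's right end), loose. Origin: centre of its underside, z up.
Not all that is in view belongs to the job. What is shaped like the neighbour_1 but red is not meant. What is shaped like the neighbour_2 but yellow is not meant.

How it is judged:
By the outcome, as a careful person would: the job done as asked, in the order asked, and still so for the second after the job is handed in, with the robot touching nothing.
It also fails if it takes over 72 s, if anything falls off the work surface, if the arm or the gripper's body presses on something with over 40 N, if the wrist force passes 120 N, or if a joint passes its speed limit or range.

## Working session

There is one attempt and no reset: what is moved stays moved. The work goes in short steps, Python scripts to look and compute and a shell command to move; the robot and the scene stay as the last step left them, time stands still between calls to the robot, and variables do not carry over. Pictures are saved under pics/ and viewed, at most 10 in all, crops included, and the job is handed in when it is done.

```bash
ls; mkdir -p pics
cat > h.py <<'E'
import numpy as np,cv2
from plant import *
from scipy.spatial.transform import Rotation as R
def cam(n):
    p=camera_params(n);M=cv2.Rodrigues(np.array(p['rvec'],float))[0];return p,M,np.array(p['tvec'],float).ravel()
def ray(n,u,v,z,c=None):
    p,M,t=c or cam(n);d=M.T@np.array([(u-p['cx'])/p['fx'],(v-p['cy'])/p['fy'],1]);o=-M.T@t
    return o+d*(z-o[2])/d[2]
def cloud(n,dep,c=None):
    p,M,t=c or cam(n);v,u=np.indices(dep.shape)
    P=np.stack([(u-p['cx'])/p['fx']*dep,(v-p['cy'])/p['fy']*dep,dep],-1)
    return (P-t)@M
def proj(n,P,c=None):
    p,M,t=c or cam(n);q=M@np.array(P)+t;return p['fx']*q[0]/q[2]+p['cx'],p['fy']*q[1]/q[2]+p['cy']
def save(f,im): cv2.imwrite('pics/'+f,im[...,::-1])
E
python3 - <<'E'
from h import *
s=get_state();print({k:np.round(v,3) for k,v in s.items()},grip_point_offset)
for n in('scene','top'):
    im,d=snapshot(n);save(n+'0.png',im);np.save('pics/'+n+'0.npy',d);p,M,t=cam(n);print(n,p['fx'],-M.T@t,M[2],(d>0).mean())
E
```

```text
pics
{'clock': np.float64(0.0), 'q': array([-1.281,  0.69 , -0.195,  1.566,  0.157,  0.903, -0.215]), 'qd': array([-0.002, -0.   ,  0.   , -0.   ,  0.001,  0.002, -0.   ]), 'joint_torque': array([-0.0000e+00, -5.2756e+01, -1.2670e+00, -1.5343e+01, -5.3000e-02,
        6.0000e-03,  0.0000e+00]), 'tool_pos': array([0.158, 0.604, 0.204]), 'eef_rot': array([ 0.127,  0.992, -0.001, -0.   ]), 'contact_force': array([-0.138, -0.24 , -0.19 ]), 'moment': array([ 0.008, -0.006,  0.007]), 'finger_force': np.float64(0.0), 'opening': np.float64(0.998)} 0.0187
scene 461.13893272946547 [-0.23292266 -0.74791706  0.99312891] [ 0.59505856  0.52179756 -0.61125495] 0.96503515625
top 434.781275971959 [ 0.31248422 -0.06036945  1.46804282] [ 0.19942576  0.0048747  -0.97990081] 0.996046875
```

View pics/scene0.png

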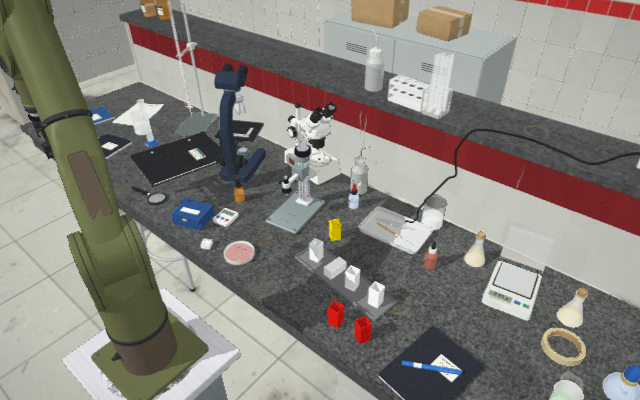

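View pics/top0.png

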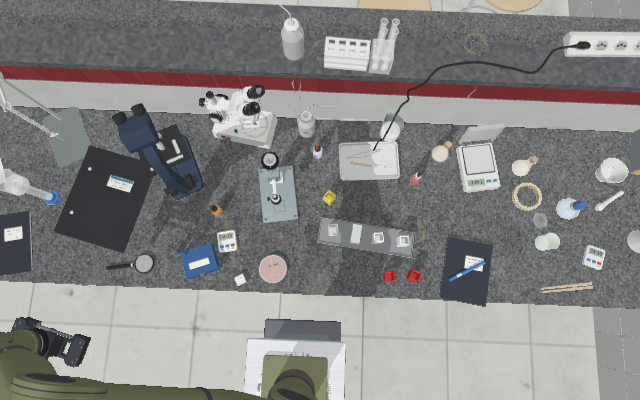

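The toppled cell is at scene (335,268) and top (356,234). Possible confusions, in top pixels:
- standing white cells at (333,230), (378,238) and (404,241)
- yellow block at (329,198), and red blocks at (389,277) and (413,276)
- small white item at (240,280)

I choose the one lying in the lane at (356,234).

Run:
```python
from h import *
im=cv2.imread('pics/top0.png')[...,::-1];d=np.load('pics/top0.npy');P=cloud('top',d)
is_=cv2.imread('pics/scene0.png')[...,::-1];ds=np.load('pics/scene0.npy');Ps=cloud('scene',ds)
a=cv2.resize(im[135:260,225:425],None,fx=3.5,fy=3.5,interpolation=cv2.INTER_CUBIC)
save('crop1.png',a[:, :])
for n,u,v in(('bench',300,270),('lanefloor',345,232),('cell',356,234),('n',333,229),('n',378,237),('n',404,240),('knob',269,157),('knob2',269,161),('plate',265,205),('probe',277,196),('yel',329,198),('b1',216,210),('b2',317,150),('b3',416,178),('mic',240,100)):
    print(n,P[v,u].round(3))
# heights map over stand area from both clouds
X=np.concatenate([P.reshape(-1,3),Ps.reshape(-1,3)]);C=np.concatenate([im.reshape(-1,3),is_.reshape(-1,3)])
mt=(P[...,2]>.005)&(P[...,2]<.045)&(im.min(2)>170)
n,l,st,ce=cv2.connectedComponentsWithStats(mt.astype(np.uint8))
for i in range(1,n):
    if st[i,4]>12 and 300<ce[i][0]<430 and 200<ce[i][1]<260: print(i,st[i],P[l==i].mean(0).round(4),cv2.minAreaRect(P[l==i][:,:2].astype(np.float32)*1000))
hm=(P[...,2]>.2)&(P[...,2]<.3)&(abs(P[...,1]-P[157,269,1])<.06)&(abs(P[...,0]-P[157,269,0])<.06)
print('knob',hm.sum(),P[hm].mean(0),np.ptp(P[hm],0))
```

```text
bench [ 0.375 -0.002  0.002]
lanefloor [ 0.509 -0.148  0.004]
cell [ 0.499 -0.182  0.037]
n [ 0.517 -0.106  0.008]
n [ 0.496 -0.259  0.007]
n [ 0.489 -0.346  0.013]
knob [0.684 0.095 0.256]
knob2 [0.674 0.095 0.251]
plate [0.587 0.128 0.018]
probe [0.588 0.073 0.17 ]
yel [ 0.624 -0.089  0.003]
b1 [0.554 0.28  0.066]
b2 [ 0.772 -0.041  0.073]
b3 [ 0.692 -0.375  0.063]
mic [0.869 0.198 0.23 ]
181 [351 224  11  20 171] [ 0.5011 -0.1817  0.0355] ((501.47735595703125, -181.69801330566406), (29.666013717651367, 61.54695510864258), 83.37056732177734)
183 [328 226   9   7  40] [ 0.5147 -0.1029  0.0138] ((514.7028198242188, -102.61476135253906), (17.717138290405273, 27.8386173248291), 2.774974822998047)
189 [375 235   7   6  29] [ 0.493  -0.2564  0.0101] ((492.5370788574219, -256.89617919921875), (19.97498321533203, 16.084461212158203), 5.890384674072266)
195 [396 237  10  10  29] [ 0.4784 -0.3251  0.0246] ((475.36749267578125, -328.06494140625), (39.36203384399414, 18.533998489379883), 47.5523567199707)
196 [401 238   5   6  19] [ 0.4878 -0.3422  0.0096] ((487.5605773925781, -342.1074523925781), (17.329980850219727, 13.438901901245117), 2.5584120750427246)
knob 260 [0.68027141 0.09509538 0.23396137] [0.05178601 0.05159715 0.05092032]
```

View pics/crop1.png

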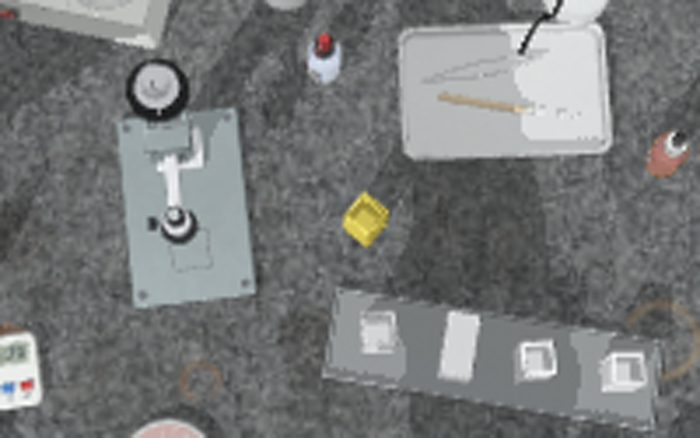

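Top crop: stand plate at crop (185,210), knobs at (157,90), engraved square near (190,250), and the toppled cell at (459,346) with its mouth end up and right. The choice is confirmed. Now I'll compute the station and start moving.

```bash
cat >> h.py <<'E'
np.set_printoptions(precision=4,suppress=True)
def delta(pos,z=None,y=None):
    """tool-axis shift and rotvec to reach pos with tool z, y directions (world)"""
    s=get_state();R0=R.from_quat(s['eef_rot']);p=R0.inv().apply(np.array(pos)-s['tool_pos'])
    rv=np.zeros(3)
    if z is not None:
        z=np.array(z,float);z/=np.linalg.norm(z);y=np.array(y,float);y-=z*(y@z);y/=np.linalg.norm(y)
        Rt=R.from_matrix(np.stack([np.cross(y,z),y,z],1));rv=(R0.inv()*Rt).as_rotvec()
    print('delta',p,rv,'rows',max(np.linalg.norm(p)/.05,np.linalg.norm(rv)/.15))
E
python3 - <<'E'
from h import *
im=cv2.imread('pics/top0.png')
f=lambda u,v:(225+(u+.5)/3.5-.5,135+(v+.5)/3.5-.5)
for u,v in((190,250),(133,305),(118,120),(236,108),(255,293)): print(ray('top',*f(u,v),.012))
print('fine top',ray('top',*f(157,87),.254))
d=np.load('pics/top0.npy');P=cloud('top',d)
m=(P[...,2]>.247)&(P[...,2]<.262)&(abs(P[...,1]-.095)<.04)&(abs(P[...,0]-.68)<.04);print(m.sum(),P[m].mean(0),P[m].min(0),P[m].max(0))
m=(P[...,2]>.218)&(P[...,2]<.26)&(abs(P[...,1]-.095)<.04)&(abs(P[...,0]-.68)<.04);print(m.sum(),P[m].min(0),P[m].max(0))
m=(P[...,2]>.10)&(abs(P[...,1]-.08)<.04)&(abs(P[...,0]-.585)<.03);print('probe',m.sum(),P[m].min(0),P[m].max(0),P[m].mean(0))
delta((.45,.30,.22))
E
python3 -m handwheel '[[1,-0.045,-0.028,-0.002,0,0,0],[1,-0.09,-0.056,-0.004,0,0,0],[1,-0.135,-0.084,-0.006,0,0,0],[1,-0.18,-0.112,-0.008,0,0,0],[1,-0.225,-0.14,-0.01,0,0,0],[1,-0.27,-0.168,-0.012,0,0,0],[1,-0.315,-0.196,-0.014,0,0,0],[1,-0.36,-0.224,-0.016,0,0,0]]'; python3 -c "
from h import *;s=get_state();print(s['q'],s['tool_pos'],s['eef_rot']);delta((.46,-.17,.18),(0,0,-1),(.115,.993,0))"
```

```text
[0.5865 0.0808 0.012 ]
[0.53   0.1325 0.012 ]
[0.7143 0.1601 0.012 ]
[0.7319 0.044  0.012 ]
[0.547  0.0153 0.012 ]
fine top [0.6773 0.0932 0.254 ]
59 [0.6837 0.0965 0.2547] [0.6725 0.0858 0.247 ] [0.6981 0.1072 0.2589]
248 [0.6576 0.0709 0.2211] [0.7094 0.1225 0.2589]
probe 123 [0.5709 0.0641 0.1223] [0.6148 0.1058 0.1854] [0.586  0.082  0.1515]
delta [-0.3594 -0.2203 -0.0151] [0. 0. 0.] rows 8.43651839101042
clock: 0.9
tool_pos: [0.434, 0.3127, 0.2202]
eef_rot: [0.127, 0.992, -0.0, -0.0]
contact_force: [0.3, 0.4, -0.3]
opening: 1.001
finger_force: 0.0
[-0.5572  0.5551 -0.245   1.8175  0.1807  0.7911  0.4208] [0.434  0.3127 0.2202] [ 0.1275  0.9918 -0.0002 -0.0002]
delta [-0.1472 -0.4604  0.0403] [-0.0003 -0.0003 -0.1403] rows 9.701116499983524
```

```bash
L='from h import *;s=get_state();f=open("log.txt","a");print(*s["q"],*s["tool_pos"],*s["eef_rot"],file=f)'
python3 -c "$L"
python3 -m handwheel '[[0.7,-0.015,-0.046,0.004,0,0,-0.014],[0.7,-0.03,-0.092,0.008,0,0,-0.028],[0.7,-0.045,-0.138,0.012,0,0,-0.042],[0.7,-0.06,-0.184,0.016,0,0,-0.056],[0.7,-0.075,-0.23,0.02,0,0,-0.07]]' >/dev/null; python3 -c "$L"
python3 -m handwheel '[[0.6,-0.015,-0.046,0.004,0,0,-0.014],[0.6,-0.03,-0.092,0.008,0,0,-0.028],[0.6,-0.045,-0.138,0.012,0,0,-0.042],[0.6,-0.06,-0.184,0.016,0,0,-0.056],[0.6,-0.073,-0.23,0.02,0,0,-0.07],[0.6,-0.073,-0.23,0.02,0,0,-0.07]]'; python3 -c "$L"
python3 - <<'E'
from h import *
im,d=snapshot('wrist');save('w1.png',im);c=cam('wrist');print(get_state()['tool_pos'],c[0]['fx'],-c[1].T@c[2],c[1][2])
print(proj('wrist',(.5015,-.1817,.034),c))
E
```

```text
clock: 2.0
tool_pos: [0.4753, -0.1752, 0.1792]
eef_rot: [0.064, 0.998, -0.002, -0.001]
contact_force: [-0.5, -0.3, 0.7]
opening: 0.6
finger_force: 0.0
[ 0.4757 -0.1707  0.1794] 359.6371710989592 [ 0.3933 -0.16    0.3591] [ 0.3144 -0.04   -0.9485]
(np.float64(312.54449322237133), np.float64(205.65794402565953))
```

View pics/w1.png

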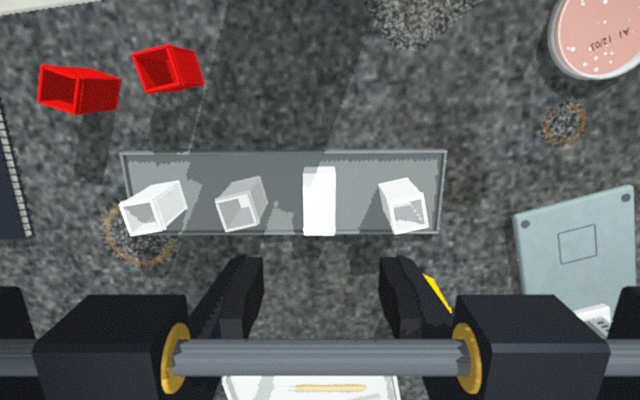

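The wrist view shows the toppled cell at (319,201) between neighbours at (403,205), (240,205) and (153,210). The engraved square is at (577,243).

Run:
```python
from h import *
im=cv2.imread('pics/w1.png');c=cam('wrist')
g=im.min(2);m=(g>235).astype(np.uint8);m[:, :290]=0;m[:,350:]=0;m[:150]=0;m[245:]=0
cn=max(cv2.findContours(m,0,2)[0],key=cv2.contourArea);print(cv2.boundingRect(cn))
W=np.array([ray('wrist',u,v,.034,c)[:2]*1000 for u,v in cn[:,0]],np.float32);print(cv2.minAreaRect(W),cv2.boxPoints(cv2.minAreaRect(W)))
for p in((558,233),(594,224),(597,256),(560,263),(514,214),(632,185)):print(ray('wrist',*p,.012,c))
s=get_state();print(s['q'])
# kinematics fit
D=np.loadtxt('log.txt')
D=np.vstack([D,[-1.281,.69,-.195,1.566,.157,.903,-.215,.158,.604,.204,.127,.992,-.001,0]])
from scipy.optimize import least_squares
import itertools
def fk(q,L,sg,a0,a7):
    q=np.array(q)*sg
    z=lambda a:R.from_euler('z',a);y=lambda a:R.from_euler('y',a)
    A=z(q[0]+a0);p=np.array([0,0,L[0]])+A.apply([L[1],0,0])
    A=A*y(q[1])*z(q[2]);p=p+A.apply([L[2],0,L[3]])
    A=A*y(q[3]);p=p+A.apply([L[4],0,0]);A=A*z(q[4]);p=p+A.apply([0,0,L[5]])
    A=A*y(q[5]);p=p+A.apply([L[7],0,0]);A=A*z(q[6]+a7);return p+A.apply([0,0,L[6]]),A
best=[]
for s1,s3,s5,s7 in itertools.product([1,-1],repeat=4):
  sg=np.array([s1,1,s3,1,s5,1,s7])
  def res(x):
    r=[]
    for row in D:
        p,A=fk(row[:7],x[:8],sg,x[8],x[9]);r+=list(p-row[7:10])+list((A.inv()*R.from_quat(row[10:])).as_rotvec()*.3)
    return np.r_[r,(x[[1,2,4,7]])*.003]
  for a in(0,np.pi):
   for b in (0,np.pi/2,np.pi,-np.pi/2):
    o=least_squares(res,[.3,0,0,.4,0,.4,.25,0,a,b]);best.append((o.cost,tuple(sg),o.x))
best.sort(key=lambda t:t[0])
for b in best[:4]:print(b[0],b[1],b[2])
import pickle;pickle.dump(best[0],open('kin.pkl','wb'))
```

```text
(303, 167, 33, 68)
((498.1323547363281, -175.32217407226562), (30.322296142578125, 67.16100311279297), 82.4316635131836) [[ 462.8475 -185.9284]
 [ 529.4235 -194.7741]
 [ 533.4172 -164.7159]
 [ 466.8412 -155.8703]]
[0.5703 0.0674 0.012 ]
[0.5646 0.1035 0.012 ]
[0.6025 0.1109 0.012 ]
[0.6061 0.0724 0.012 ]
[0.5432 0.0208 0.012 ]
[0.5265 0.1363 0.012 ]
[ 0.4578  0.5847 -0.3243  1.945   0.2937  0.6586  1.3962]
5.573286981092235e-07 (np.int64(-1), np.int64(1), np.int64(-1), np.int64(1), np.int64(-1), np.int64(1), np.int64(-1)) [-0.998   0.0436  0.0205  0.5544  0.0012  0.3579 -1.0101  0.0655 -0.058
  1.5126]
5.573286981093207e-07 (np.int64(-1), np.int64(1), np.int64(-1), np.int64(1), np.int64(-1), np.int64(1), np.int64(-1)) [-0.998   0.0436  0.0205  0.5544  0.0012  0.3579 -1.0101  0.0655 -0.058
  1.5126]
5.573286982748689e-07 (np.int64(-1), np.int64(1), np.int64(-1), np.int64(1), np.int64(-1), np.int64(1), np.int64(-1)) [-0.998   0.0436  0.0205  0.5544  0.0012  0.3579 -1.0101  0.0655 -0.058
  1.5126]
5.573286982942148e-07 (np.int64(-1), np.int64(1), np.int64(-1), np.int64(1), np.int64(-1), np.int64(1), np.int64(-1)) [-0.998   0.0436  0.0205  0.5544  0.0012  0.3579 -1.0101  0.0655 -0.058
  1.5126]
```

Run:
```python
from h import *
snapshot('wrist');s=get_state();c=cam('wrist');im,d=snapshot('wrist');print(s['tool_pos'],get_state()['tool_pos']);im=im[...,::-1];cv2.imwrite('pics/w2.png',im)
g=im.min(2);m=(g>235).astype(np.uint8);m[:, :285]=0;m[:,350:]=0;m[:150]=0;m[245:]=0
cn=max(cv2.findContours(m,0,2)[0],key=cv2.contourArea);print(cv2.boundingRect(cn))
for f in (.034,):
  W=np.array([ray('wrist',u,v,f,c)[:2]*1000 for u,v in cn[:,0]],np.float32);print(cv2.minAreaRect(W))
P=cloud('wrist',d,c);k=(m>0)&(P[...,2]>.028)&(P[...,2]<.045);print(cv2.minAreaRect(P[k][:,:2].astype(np.float32)*1000),P[k].mean(0))
# engraved square: dark lines on plate
g=cv2.cvtColor(im,6);cand=[]
v,u=np.indices(g.shape);pl=(abs(P[...,2]-.012)<.008)&(np.hypot(P[...,0]-.587,P[...,1]-.082)<.035)
b=cv2.blackHat(g,np.ones((7,7))) if hasattr(cv2,'blackHat') else cv2.morphologyEx(g,cv2.MORPH_BLACKHAT,np.ones((7,7)))
k=pl&(b>15);W=np.array([ray('wrist',a,e,.012,c)[:2]*1000 for e,a in np.argwhere(k)],np.float32);print(len(W),cv2.minAreaRect(W))
t=np.array([.993,-.118,0]);a=np.radians(15)
delta((.53,-.182,.12),-np.array([0,0,1])*np.cos(a)-t*np.sin(a),(.118,.993,0))
```

```text
[ 0.4761 -0.1677  0.1797] [ 0.4764 -0.1659  0.18  ]
(294, 167, 33, 68)
((497.7177734375, -180.3393096923828), (30.364925384521484, 67.5860366821289), 81.96012115478516)
((501.0189514160156, -181.47998046875), (30.312177658081055, 61.83137130737305), 83.390380859375) [ 0.5003 -0.1805  0.034 ]
340 ((585.9578857421875, 82.32679748535156), (40.07307434082031, 39.95332717895508), 9.141024589538574)
delta [-0.0552 -0.0099  0.0599] [0.0007 0.2611 0.0024] rows 1.7405099132127786
```

```bash
L='from h import *;s=get_state();f=open("log.txt","a");print(*s["q"],*s["tool_pos"],*s["eef_rot"],file=f)'
python3 -c "$L"
python3 -m handwheel '[[0.6,-0.027,-0.005,0.03,0,0.13,0],[0.6,-0.055,-0.01,0.06,0,0.261,0.002],[0.6,-0.055,-0.01,0.06,0,0.261,0.002],[0.6,-0.055,-0.01,0.06,0,0.261,0.002]]'; python3 -c "$L"
cat > kin.py <<'E'
from h import *
from scipy.optimize import least_squares
sg=-np.array([1,-1,1,-1,1,-1,1])
lo=np.array([-3.01,-.46,-1.47,.13,-1,.04,-2.66]);hi=np.array([3.01,2.08,1.51,2.56,4.14,2.09,2.66])
def fk(q,x):
    q=np.array(q)*sg
    z=lambda a:R.from_euler('z',a);y=lambda a:R.from_euler('y',a)
    A=z(q[0]+x[8]);p=np.array([0,0,x[0]])+A.apply([x[1],0,0])
    A=A*y(q[1])*z(q[2]);p=p+A.apply([x[2],0,x[3]])
    A=A*y(q[3]);p=p+A.apply([x[4],0,0]);A=A*z(q[4]);p=p+A.apply([0,0,x[5]])
    A=A*y(q[5]);p=p+A.apply([x[7],0,0]);A=A*z(q[6]+x[9]);return p+A.apply([0,0,x[6]]),A
def fit():
    D=np.loadtxt('log.txt');D=np.vstack([D,[-1.281,.69,-.195,1.566,.157,.903,-.215,.158,.604,.204,.127,.992,-.001,0]])
    def res(x):
        r=[]
        for w in D:
            p,A=fk(w[:7],x);r+=list(p-w[7:10])+list((A.inv()*R.from_quat(w[10:])).as_rotvec()*.3)
        return np.r_[r,(x-[.3,0,0,.4,0,.4,.25,0,0,1.57])*.0005]
    o=least_squares(res,[.3,0,0,.4,0,.4,.25,0,0,1.57]);print('fit',o.cost,o.x,abs(o.fun[:-10]).max());return o.x
def ik(x,pos,A,q0):
    def res(q):
        p,B=fk(q,x);return np.r_[(p-pos)*5,(B.inv()*A).as_rotvec(),(q-q0)*1e-3]
    o=least_squares(res,np.clip(q0,lo+.01,hi-.01),bounds=(lo,hi));p,B=fk(o.x,x);return o.x,np.linalg.norm(p-pos),(B.inv()*A).magnitude()
def frame(z,y):
    z=np.array(z,float);z/=np.linalg.norm(z);y=np.array(y,float);y-=z*(y@z);y/=np.linalg.norm(y);return R.from_matrix(np.stack([np.cross(y,z),y,z],1))
E
python3 - <<'E'
from kin import *
x=fit();s=get_state();q=s['q'];t=np.array([.988,.153,0]);S=np.array([.5863,.0818,0])
print(s['tool_pos'],q)
g=np.random.default_rng(0)
for deg in (0,15,30):
  for yaw in (0,90,-90):
    a=np.radians(deg);h=R.from_euler('z',yaw,degrees=True).apply(t)
    z=h*np.cos(a)-np.array([0,0,np.sin(a)]);pos=S+[0,0,.055]+z*.0187
    for fl in (1,-1):
      y=fl*np.array([-h[1],h[0],0]);bb=None
      for k in range(25):
        r=ik(x,pos,frame(z,y),q if k==0 else g.uniform(lo,hi))
        if r[1]<.002 and r[2]<.01 and (bb is None or abs(r[0]-q).max()<abs(bb-q).max()):bb=r[0]
      print(deg,yaw,fl,bb)
E
```

```text
clock: 2.55
tool_pos: [0.53, -0.1797, 0.1164]
eef_rot: [0.056, 0.99, 0.009, -0.133]
contact_force: [-0.5, 0.8, 0.7]
opening: 0.6
finger_force: 0.0
fit 4.636113658962303e-05 [ 0.3409  0.0123  0.0116  0.5809  0.0028  0.3437  0.3659  0.029  -0.0682
  1.5029] 0.005379150370042203
[ 0.53   -0.1797  0.1164] [ 0.3847  0.8574 -0.299   1.5583  0.271   1.0383  1.44  ]
0 0 1 None
0 0 -1 None
0 90 1 [ 0.3591  1.5294 -0.0936  1.2947 -0.9942  1.667  -1.9557]
0 90 -1 [ 0.6684  1.6869 -0.8338  1.267  -0.3791  1.2959  0.7044]
0 -90 1 [-1.224   1.9576  1.4481  1.2939 -0.2684  1.2259 -0.2953]
0 -90 -1 [-0.6884  1.525  -0.0958  1.3337  1.136   1.7808  1.7164]
15 0 1 None
15 0 -1 None
15 90 1 [ 0.3095  1.3738 -0.0032  1.4298 -0.9886  1.4861 -1.9314]
15 90 -1 [ 0.6785  1.545  -0.8569  1.3976 -0.2427  1.0819  0.586 ]
15 -90 1 [-1.1996  1.7034  1.2179  1.425  -0.1801  1.0302 -0.343 ]
15 -90 -1 [-0.595   1.3872 -0.2671  1.4694  1.1726  1.6644  1.6643]
30 0 1 None
30 0 -1 None
30 90 1 [ 0.221   1.2272  0.0991  1.555  -1.      1.3092 -1.9262]
30 90 -1 [ 0.4904  1.2735 -0.4527  1.5325 -0.5685  0.9993  0.8476]
30 -90 1 [-1.1968  1.6636  1.4179  1.5571 -0.6218  0.9799  0.1077]
30 -90 -1 [-0.4851  1.2616 -0.4063  1.5921  1.1957  1.5189  1.651 ]
```

The head-on placing pose is out of reach. The cell has to go in from the right with the gripper's camera side up, so I'll pick it with the hand turned half round.

```bash
python3 - <<'E'
from kin import *
im=cv2.imread('pics/top0.png');hs=cv2.cvtColor(im,cv2.COLOR_BGR2HSV);m=cv2.inRange(hs,(22,120,80),(35,255,255));v,u=np.nonzero(m);k=(abs(u-329)<15)&(abs(v-198)<15)
W=np.array([ray('top',a,b,.062)[:2]*1000 for a,b in zip(u[k],v[k])],np.float32);print('yellow',cv2.minAreaRect(W),W.min(0),W.max(0))
delta((.50,-.18,.20),(0,0,-1),(.993,-.118,0))
E
python3 -m handwheel '[[0.6,0,0,-0.04,0,-0.1,0],[0.6,0.003,0,-0.08,0,-0.2,0]]'
python3 -c "
from h import *
delta((.51,-.18,.20),(0,0,-1),(.993,-.118,0))"
```

```text
yellow ((614.321044921875, -87.58466339111328), (35.76710891723633, 39.92013168334961), 53.27643585205078) [ 591.2108 -107.3907] [638.6716 -67.5974]
delta [ 0.0507 -0.0035 -0.0728] [-0.2076 -0.211   1.565 ] rows 10.618148182560116
clock: 2.75
tool_pos: [0.5472, -0.1828, 0.2002]
eef_rot: [0.057, 0.998, 0.002, -0.029]
contact_force: [0.4, -0.9, 0.8]
opening: 0.6
finger_force: 0.0
delta [ 0.0372 -0.0015  0.0023] [-0.0452 -0.045   1.574 ] rows 10.501984444514752
```

```bash
L='from h import *;s=get_state();f=open("log.txt","a");print(*s["q"],*s["tool_pos"],*s["eef_rot"],file=f)'
python3 -m handwheel '[[0.6,0.01,0,0,-0.005,-0.005,0.15],[0.6,0.02,0,0,-0.01,-0.01,0.3],[0.6,0.03,0,0,-0.02,-0.02,0.45],[0.6,0.037,0,0,-0.03,-0.03,0.6],[0.6,0.037,0,0,-0.04,-0.04,0.75],[0.6,0.037,0,0,-0.045,-0.045,0.9],[0.6,0.037,0,0,-0.045,-0.045,1.05],[0.6,0.037,0,0,-0.045,-0.045,1.2],[0.6,0.037,0,0,-0.045,-0.045,1.35],[0.6,0.037,0,0,-0.045,-0.045,1.5]]' >/dev/null
python3 -m handwheel '[[0.6,0,0,0,0,0,0.15],[0.6,0,0,0,0,0,0.3],[0.6,0,0,0,0,0,0.45],[0.6,0,0,0,0,0,0.6],[0.6,0,0,0,0,0,0.75],[0.6,0,0,0,0,0,0.9],[0.6,0,0,0,0,0,1.05],[0.6,0,0,0,0,0,1.2],[0.6,0,0,0,0,0,1.35],[0.6,0,0,0,0,0,1.5]]'
python3 -c "$L"
python3 - <<'E'
from kin import *
c=np.array([.993,-.117,0]);a=np.radians(22);u=np.array([0,0,1]);z=-np.sin(a)*c-np.cos(a)*u
G=np.array([.5010,-.1812,.031])+c*.014;print(get_state()['q'])
delta(G+z*.0187+[0,0,.08],z,(-c[1]*-1,-c[0],0))
delta(G+z*.0187,z,(-.117,-.993,0))
E
```

```text
clock: 4.75
tool_pos: [0.5099, -0.1782, 0.2036]
eef_rot: [1.0, 0.01, 0.001, -0.003]
contact_force: [0.5, 0.1, -0.9]
opening: 0.597
finger_force: 0.0
[-0.0749  0.6413  0.5591  1.8476 -0.4727  0.788  -0.8148]
delta [-0.0023  0.0044  0.1099] [ 0.0209 -0.385   0.1365] rows 2.7266790559558576
delta [-0.0024  0.0048  0.1899] [ 0.0209 -0.385   0.1365] rows 3.800071096652001
```

```bash
L='from h import *;s=get_state();f=open("log.txt","a");print(*s["q"],*s["tool_pos"],*s["eef_rot"],file=f)'
python3 -m handwheel '[[0.6,0,0.002,0.04,0.007,-0.13,0.045],[0.6,-0.002,0.004,0.08,0.014,-0.26,0.09],[0.6,-0.002,0.004,0.11,0.021,-0.385,0.136],[0.6,-0.002,0.004,0.11,0.021,-0.385,0.136],[0.6,-0.002,0.004,0.11,0.021,-0.385,0.136],[0.6,-0.002,0.004,0.11,0.021,-0.385,0.136]]'
python3 -c "$L"
python3 - <<'E'
from kin import *
c=np.array([.993,-.117,0]);a=np.radians(22);u=np.array([0,0,1]);z=-np.sin(a)*c-np.cos(a)*u
G=np.array([.5010,-.1812,.031])+c*.014
delta(G+z*.0187,z,(-.117,-.993,0))
cc=cam('wrist');im,d=snapshot('wrist');save('w3.png',im)
E
```

```text
clock: 5.35
tool_pos: [0.5093, -0.1846, 0.095]
eef_rot: [0.98, -0.055, -0.189, -0.009]
contact_force: [0.3, 0.1, 0.6]
opening: 0.598
finger_force: 0.0
delta [ 0.0288 -0.0027  0.0761] [ 0.0047 -0.0026  0.0033] rows 1.6285156711490274
```

View pics/w3.png

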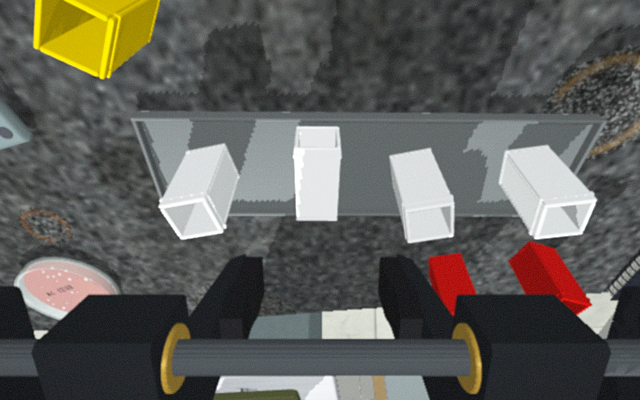

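The cell's mouth faces away, at (317,140), and the cell is centred between the fingers. Descending and gripping.

```bash
python3 -m handwheel '[[0.6,0.007,-0.001,0.019,0.005,0,0.003],[0.6,0.014,-0.002,0.038,0.005,-0.002,0.003],[0.6,0.021,-0.003,0.057,0.005,-0.002,0.003],[0.6,0.0288,-0.003,0.076,0.005,-0.002,0.003],[0.6,0.0288,-0.003,0.076,0.005,-0.002,0.003]]'
python3 -m handwheel '[[0.3,0,0,0,0,0,0],[0.2,0,0,0,0,0,0],[0.1,0,0,0,0,0,0],[0.1,0,0,0,0,0,0],[0.1,0,0,0,0,0,0]]' 15
python3 - <<'E'
from kin import *
s=get_state();print(s['q'],s['tool_pos'],s['moment'])
A=R.from_quat(s['eef_rot']);c=np.array([.993,-.117,0]);print('cell axis in tool',A.inv().apply(c),'centre from tcp',A.inv().apply(np.array([.501,-.1812,.019])-s['tool_pos']),'y',A.as_matrix()[:,1])
x=fit();q=s['q'];st=np.array([.988,.153,0]);h=np.array([-.153,.988,0]);S=np.array([.5863,.0818,.043]);u=np.array([0,0,1])
a=np.radians(22);z=h*np.cos(a)-u*np.sin(a);F=frame(z,st)
rel=A.inv().apply(np.array([.501,-.1812,.019])-s['tool_pos']);tgt=S-F.apply(rel);print('final tcp',tgt)
q1,e,r=ik(x,tgt,F,q);print(q1,e,r)
# waypoint check: interpolate
for k in np.linspace(0,1,9):
    from scipy.spatial.transform import Slerp
    B=Slerp([0,1],R.concatenate([A,F]))(k);p=s['tool_pos']*(1-k)+tgt*k+[0,0,.3*k*(1-k)*2];q,e,r=ik(x,p,B,q);print(k,p,q,round(e,3),round(r,3))
E
```

```text
clock: 5.9
tool_pos: [0.5056, -0.1801, 0.0079]
eef_rot: [0.979, -0.057, -0.195, -0.012]
contact_force: [-0.8, 0.9, -0.4]
opening: 0.599
finger_force: 0.0
clock: 6.4
tool_pos: [0.5073, -0.1815, 0.0097]
eef_rot: [0.979, -0.057, -0.193, -0.011]
contact_force: [0.3, 0.4, -0.0]
opening: 0.17
finger_force: 0.0
[-0.0388  1.1217  0.5493  1.5514 -0.4895  1.016  -1.0044] [ 0.5073 -0.1815  0.0097] [-0.0594 -0.1897 -0.0193]
cell axis in tool [ 0.9249  0.0017 -0.3799] centre from tcp [-0.0094  0.0005 -0.0062] y [-0.1153 -0.9933  0.0002]
fit 0.0002137465506275909 [ 0.3562  0.0109  0.0364  0.5528  0.005   0.3648  0.3256  0.0452 -0.0796
  1.4921] 0.00951730611229984
final tcp [0.5844 0.0909 0.0494]
[ 0.5624  1.3899 -0.5992  1.4291 -0.4626  1.0876  0.7493] 1.1380342846613456e-07 2.5142897659330443e-06
0.0 [ 0.5073 -0.1815  0.0097] [-0.0661  1.1207  0.5704  1.5307 -0.4756  1.0338 -1.0345] 0.0 0.0
0.125 [ 0.517  -0.1474  0.0803] [-0.0095  0.932   0.4623  1.6421 -0.4784  0.9869 -0.8041] 0.0 0.0
0.25 [ 0.5266 -0.1134  0.1321] [ 0.0807  0.8052  0.3314  1.7065 -0.5149  0.9725 -0.5674] 0.0 0.0
0.375 [ 0.5362 -0.0793  0.1652] [ 0.1936  0.7446  0.184   1.7452 -0.5808  0.9732 -0.3119] 0.0 0.0
0.5 [ 0.5459 -0.0453  0.1795] [ 0.3116  0.7509  0.0288  1.7661 -0.6566  0.9794 -0.0416] 0.0 0.0
0.625 [ 0.5555 -0.0112  0.1751] [ 0.4149  0.8223 -0.1242  1.7637 -0.7154  0.9875  0.2281] 0.0 0.0
0.75 [0.5651 0.0228 0.1519] [ 0.4849  0.9538 -0.2605  1.7227 -0.7336  1.0038  0.479 ] 0.0 0.0
0.875 [0.5748 0.0569 0.11  ] [ 0.5089  1.1332 -0.3648  1.6221 -0.702   1.049   0.6981] 0.0 0.0
1.0 [0.5844 0.0909 0.0494] [ 0.483   1.345  -0.4333  1.4385 -0.6309  1.1509  0.8834] 0.0 0.0
```

The opening is 0.17, less than the cell's 30 mm. I'll look.

Run:
```python
from h import *
print(get_state()['opening'],get_state()['finger_force'])
im,d=snapshot('wrist');i2,d2=snapshot('scene');a=np.vstack([im[60:400,100:540],cv2.resize(i2[225:325,275:420],(440,303),interpolation=2)]);save('w4.png',cv2.resize(a,None,fx=.9,fy=.9))
```

```text
0.1703874636262605 0.0
```

View pics/w4.png

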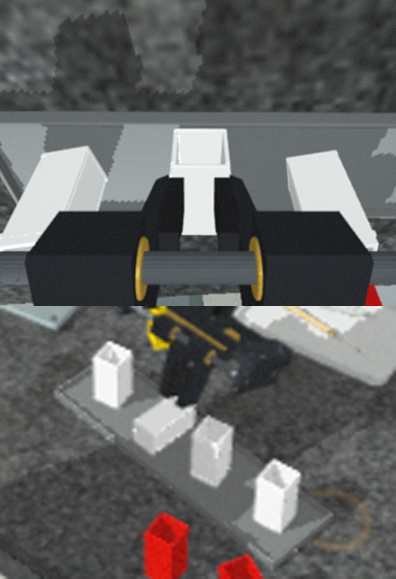

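The cell is between the pads at crop (200,190) and nothing has moved. I'll close further.

```bash
python3 -m handwheel '[[0.0,0,0,0,0,0,0],[0.0,0,0,0,0,0,0],[0.0,0,0,0,0,0,0],[0.0,0,0,0,0,0,0]]' 20
python3 -m handwheel '[[0.0,0,0,-0.01,0,0,0],[0.0,0.0,0,-0.02,0,0,0],[0.0,0,0,-0.02,0,0,0]]'
python3 -c "
from h import *
im,d=snapshot('wrist');i2,d2=snapshot('scene');a=np.vstack([im[60:400,100:540],cv2.resize(i2[225:325,275:420],(440,303),interpolation=2)]);save('w5.png',cv2.resize(a,None,fx=.9,fy=.9))"
```

```text
clock: 6.9
tool_pos: [0.507, -0.1814, 0.0093]
eef_rot: [0.979, -0.057, -0.194, -0.011]
contact_force: [0.1, 0.3, -0.2]
opening: 0.007
finger_force: 0.0
clock: 7.2
tool_pos: [0.5166, -0.1831, 0.0294]
eef_rot: [0.98, -0.056, -0.192, -0.01]
contact_force: [0.7, -0.4, 0.7]
opening: 0.007
finger_force: 0.0
```

View pics/w5.png

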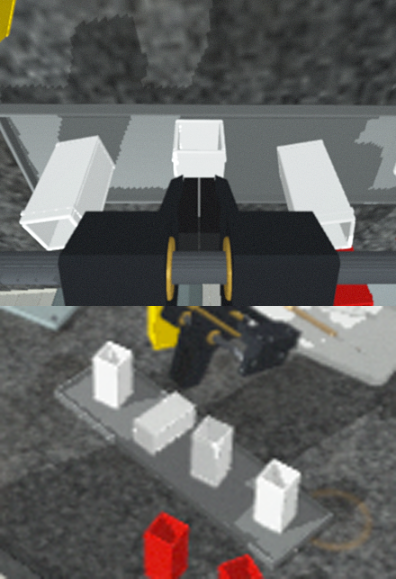

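Closed empty, and the cell hasn't moved. I'll compare the actual fingertip location in the scene camera's depth with the reported TCP.

Run:
```python
from h import *
s=get_state();print(s['tool_pos']);
im,d=snapshot('scene');P=cloud('scene',d);t,dt=snapshot('top');Pt=cloud('top',dt)
ds=np.load('pics/scene0.npy');print(proj('scene',s['tool_pos']))
new=(abs(d-ds)>.01)&(d>0)
for lab,Q in(('scene',P),('top',Pt)):
  k=(abs(Q[...,0]-.55)<.1)&(abs(Q[...,1]+.18)<.06)&(Q[...,2]>.04)&(Q[...,2]<.13)
  X=Q[k];i=np.argsort(X[:,2])[:12];print(lab,k.sum());print(X[i])
g=im.max(2)<60
k=g&new&(abs(P[...,0]-.55)<.15)&(abs(P[...,1]+.18)<.1);X=P[k];i=np.argsort(X[:,2])[:10];print(X[i]);print(np.argwhere(k)[i][:6])
c=cam('wrist');w,dw=snapshot('wrist');W=cloud('wrist',dw,c);print('wrist cell',W[60+130,100+220],W[235,320],W[260,320],W[280,320], 'cam',-c[1].T@c[2])
```

```text
[ 0.5151 -0.1824  0.0283]
(np.float64(338.3432876977234), np.float64(262.6480075035198))
scene 290
[[ 0.5111 -0.1804  0.041 ]
 [ 0.502  -0.2371  0.0415]
 [ 0.4725 -0.2386  0.043 ]
 [ 0.4953 -0.2385  0.0439]
 [ 0.4929 -0.2368  0.0448]
 [ 0.5029 -0.1201  0.0455]
 [ 0.473  -0.2381  0.0462]
 [ 0.4964 -0.2377  0.0465]
 [ 0.5005 -0.238   0.0473]
 [ 0.4975 -0.2367  0.049 ]
 [ 0.4983 -0.1202  0.049 ]
 [ 0.4719 -0.2388  0.0517]]
top 121
[[ 0.5216 -0.1714  0.0401]
 [ 0.478  -0.2384  0.0403]
 [ 0.4817 -0.1724  0.0404]
 [ 0.4755 -0.1825  0.0405]
 [ 0.4886 -0.1788  0.0406]
 [ 0.5123 -0.1881  0.0407]
 [ 0.4915 -0.1721  0.0414]
 [ 0.5154 -0.1879  0.0419]
 [ 0.5122 -0.1913  0.0421]
 [ 0.4956 -0.1917  0.0422]
 [ 0.4913 -0.1687  0.0423]
 [ 0.4749 -0.1725  0.0425]]
[[ 0.5671 -0.1099 -0.0051]
 [ 0.5834 -0.2003  0.0013]
 [ 0.5563 -0.1379  0.0036]
 [ 0.63   -0.2219  0.0043]
 [ 0.5715 -0.2051  0.0052]
 [ 0.5287 -0.1952  0.0609]
 [ 0.5215 -0.1755  0.0619]
 [ 0.5196 -0.1806  0.0626]
 [ 0.534  -0.1982  0.0627]
 [ 0.5204 -0.1835  0.0638]]
[[250 330]
 [259 357]
 [254 335]
 [253 372]
 [261 356]
 [254 345]]
wrist cell [ 0.5326 -0.1835  0.004 ] [ 0.5281 -0.1831  0.0348] [ 0.5335 -0.1838  0.0558] [ 0.5264 -0.1829  0.0615] cam [ 0.6583 -0.1986  0.1622]
```

Both depth views put the physical fingertips about 33 mm short of the reported TCP. I'll measure the tip at working openings in the tool frame.

```bash
cat >> h.py <<'E'
def tips(pr=True):
    s=get_state();c=cam('wrist');im,d=snapshot('wrist');W=cloud('wrist',d,c)
    T=R.from_quat(s['eef_rot']).inv().apply((W-s['tool_pos']).reshape(-1,3)).reshape(W.shape)
    k=(im.max(2)<70)&(d>0)&(abs(T[...,0])<.03)&(abs(T[...,1])<.07)&(T[...,2]>-.08)&(T[...,2]<.01)
    print('opening',s['opening'])
    for sgn in(-1,1):
        X=T[k&(T[...,1]*sgn>0)]
        if len(X): X=X[np.argsort(-X[:,2])];print(len(X),'tip z',X[:40:8])
    return im,T
E
python3 -c "
from h import *
tips()"
python3 -m handwheel '[[0.35,0,0,0,0,0,0],[0.35,0,0,0,0,0,0],[0.35,0,0,0,0,0,0],[0.35,0,0,0,0,0,0]]' >/dev/null
python3 -c "
from h import *
tips()"
python3 -m handwheel '[[0.6,0,0,0,0,0,0],[0.6,0,0,0,0,0,0],[0.6,0,0,0,0,0,0]]'
python3 -c "
from h import *
tips()"
```

```text
opening 0.004651885826524072
2465 tip z [[ 0.0082 -0.0032 -0.0336]
 [ 0.0086 -0.0014 -0.0343]
 [ 0.0089 -0.0046 -0.035 ]
 [ 0.009  -0.0068 -0.0351]
 [ 0.0082 -0.0041 -0.0356]]
2435 tip z [[ 0.0081  0.0049 -0.0334]
 [ 0.008   0.0062 -0.0341]
 [ 0.0088  0.003  -0.0348]
 [ 0.0084  0.0017 -0.035 ]
 [ 0.0081  0.0075 -0.0354]]
opening 0.339430564765423
3331 tip z [[ 0.0081 -0.019  -0.0335]
 [-0.0022 -0.0152 -0.0341]
 [ 0.0086 -0.0184 -0.0344]
 [-0.0033 -0.0152 -0.0349]
 [ 0.0099 -0.0241 -0.035 ]]
3379 tip z [[ 0.0081  0.0153 -0.0324]
 [ 0.0085  0.0211 -0.0332]
 [ 0.0097  0.0237 -0.0336]
 [ 0.0085  0.0192 -0.0341]
 [ 0.0086  0.0151 -0.0344]]
clock: 8.25
tool_pos: [0.5146, -0.1823, 0.0278]
eef_rot: [0.979, -0.057, -0.194, -0.011]
contact_force: [-0.2, 0.1, -0.4]
opening: 0.587
finger_force: 0.0
opening 0.5871407821400794
3794 tip z [[-0.0249 -0.064  -0.0303]
 [-0.0025 -0.0263 -0.0337]
 [ 0.0084 -0.0324 -0.034 ]
 [-0.0068 -0.0264 -0.0344]
 [-0.0097 -0.0265 -0.0348]]
3833 tip z [[ 0.0083  0.0284 -0.0328]
 [-0.0054  0.0259 -0.0332]
 [ 0.0087  0.0323 -0.0336]
 [ 0.0085  0.0295 -0.0341]
 [ 0.0097  0.0334 -0.0344]]
```

The reported TCP lies 33 mm beyond the real fingertips, so the grasp point is 52 mm behind it. Correcting and regrasping.

Run:
```python
from kin import *
c=np.array([.993,-.117,0]);a=np.radians(22);u=np.array([0,0,1]);z=-np.sin(a)*c-np.cos(a)*u
G=np.array([.5010,-.1812,.031])+c*.014
delta(G+z*.052,z,(-.117,-.993,0))
```

```text
delta [-0.0005  0.0005  0.0489] [0.0006 0.0065 0.0015] rows 0.978983008335878
```

```bash
python3 -m handwheel '[[0.6,0,0,0.012,0,0.006,0.001],[0.6,0,0,0.024,0,0.006,0.001],[0.6,0,0,0.036,0,0.006,0.001],[0.6,0,0,0.049,0,0.006,0.001],[0.6,0,0,0.049,0,0.006,0.001]]'
python3 -m handwheel '[[0.0,0,0,0,0,0,0],[0.0,0,0,0,0,0,0],[0.0,0,0,0,0,0,0],[0.0,0,0,0,0,0,0]]' 20
python3 - <<'E'
from kin import *
s=get_state();print(s['opening'],s['finger_force'],s['tool_pos'])
E
```

```text
clock: 8.8
tool_pos: [0.494, -0.1792, -0.0192]
eef_rot: [0.98, -0.057, -0.193, -0.012]
contact_force: [0.2, -0.6, -0.3]
opening: 0.6
finger_force: 0.0
clock: 9.2
tool_pos: [0.4967, -0.1804, -0.0171]
eef_rot: [0.98, -0.057, -0.19, -0.011]
contact_force: [0.7, -0.0, 1.8]
opening: 0.336
finger_force: 20.0
0.33613555379429233 20.00007827533409 [ 0.4967 -0.1804 -0.0171]
```

Gripped at 20 N. Lifting, then planning the turn.

```bash
cat > plan.py <<'E'
from kin import *
REL=np.array([-.0135,0,-.0445]) # placeholder, overwritten
u=np.array([0,0,1.]);st=np.array([.988,.153,0]);h=np.array([-.153,.988,0])
E
python3 - <<'E'
from kin import *
s=get_state();A=R.from_quat(s['eef_rot']);rel=A.inv().apply(np.array([.501,-.1812,.019])-s['tool_pos']);ax=A.inv().apply([.993,-.117,0])
print('rel',rel,'axis',ax,np.degrees(np.arctan2(-ax[2],ax[0])))
lift=A.inv().apply([0,0,.2]);print('lift.2',lift)
E
python3 -m handwheel '[[0,-0.005,0,-0.014,0,0,0],[0,-0.015,0,-0.037,0,0,0],[0,-0.03,0,-0.074,0,0,0],[0,-0.045,0,-0.111,0,0,0],[0,-0.06,0,-0.148,0,0,0],[0,-0.075,0,-0.185,0,0,0]]'
```

```text
rel [-0.0094  0.0004 -0.0351] axis [ 0.9274  0.001  -0.3738] 21.95374439644477
lift.2 [-0.0748  0.0001 -0.1855]
clock: 9.8
tool_pos: [0.4957, -0.1801, 0.1849]
eef_rot: [0.98, -0.057, -0.19, -0.011]
contact_force: [0.5, 0.6, -0.6]
opening: 0.34
finger_force: 20.0
```

```bash
cat > plan.py <<'E'
from kin import *
u=np.array([0,0,1.]);st=np.array([.988,.153,0]);h=np.array([-.153,.988,0])
REL=np.array([-.0094,0,-.0351]);a=np.radians(22)
Z=h*np.cos(a)-u*np.sin(a);F=frame(Z,st);S=np.array([.5863,.0818,.0445])
TGT=S-F.apply(REL);PRE=TGT-Z*.13
E
python3 - <<'E'
from plan import *
print('tgt',TGT,'grasp',TGT-Z*.052,'pre',PRE)
s=get_state();f=open("log.txt","a");print(*s["q"],*s["tool_pos"],*s["eef_rot"],file=f);f.close()
x=fit();A=R.from_quat(s['eef_rot']);rv=(A.inv()*F).as_rotvec();print('rv',rv,np.linalg.norm(rv))
q=s['q'];q,_,_=ik(x,s['tool_pos'],A,q)
for k in np.linspace(0,1,7):
    p=s['tool_pos']*(1-k)+PRE*k+u*.3*k*(1-k);q,e,r=ik(x,p,A*R.from_rotvec(rv*k),q);print(round(k,2),p,q,round(e,3),round(r,3))
for d in(.09,.045,0):q,e,r=ik(x,TGT-Z*d,F,q);print(q,e,r)
delta(s['tool_pos']*.5+PRE*.5+u*.08,F.apply([0,0,1]),st)
E
```

```text
tgt [0.5808 0.1174 0.0401] grasp [0.5882 0.0698 0.0595] pre [ 0.5992 -0.0016  0.0888]
fit 0.00026700949800304334 [ 0.3605  0.0083  0.0316  0.5566  0.0019  0.3652  0.3372  0.0432 -0.0787
  1.4935] 0.009561675542537063
rv [ 0.7774  1.069  -1.8298] 2.2572368899634188
0.0 [ 0.4957 -0.1801  0.1849] [-0.1134  0.8749  0.6653  1.5384 -0.3623  1.2556 -1.0572] 0.0 0.0
0.17 [ 0.5129 -0.1503  0.2106] [-0.0101  0.7441  0.5171  1.6141 -0.4322  1.1749 -0.7435] 0.0 0.0
0.33 [ 0.5302 -0.1206  0.2195] [ 0.1449  0.6948  0.3411  1.6665 -0.5453  1.1304 -0.3796] 0.0 0.0
0.5 [ 0.5474 -0.0909  0.2118] [ 0.3128  0.736   0.1525  1.6864 -0.6619  1.1274  0.0063] 0.0 0.0
0.67 [ 0.5647 -0.0611  0.1875] [ 0.4471  0.863  -0.0277  1.6496 -0.729   1.1641  0.3631] 0.0 0.0
0.83 [ 0.582  -0.0314  0.1465] [ 0.5161  1.0582 -0.1768  1.5278 -0.7216  1.2468  0.6575] 0.0 0.0
1.0 [ 0.5992 -0.0016  0.0888] [ 0.51    1.2985 -0.2849  1.294  -0.6567  1.4002  0.8896] 0.0 0.0
[ 0.4834  1.3074 -0.3008  1.3571 -0.6783  1.3211  0.9174] 1.876364062473954e-08 1.9389133143218152e-07
[ 0.4518  1.3229 -0.3213  1.4174 -0.7057  1.2354  0.9475] 1.8805664370227247e-08 2.0508439947840588e-07
[ 0.4187  1.3438 -0.3444  1.4669 -0.736   1.1532  0.977 ] 1.7035803027741306e-08 1.9466766926739133e-07
delta [ 0.0261 -0.0946 -0.045 ] [ 0.7774  1.069  -1.8298] rows 15.048245933089456
```

```bash
python3 -m handwheel '[[0,0.003,-0.012,-0.008,0.049,0.067,-0.114],[0,0.006,-0.024,-0.016,0.097,0.134,-0.229],[0,0.009,-0.036,-0.024,0.146,0.2,-0.343],[0,0.013,-0.048,-0.032,0.194,0.267,-0.457],[0,0.016,-0.06,-0.038,0.243,0.334,-0.572],[0,0.02,-0.071,-0.042,0.292,0.401,-0.686],[0,0.023,-0.083,-0.045,0.34,0.468,-0.8],[0,0.026,-0.095,-0.045,0.389,0.535,-0.915],[0,0.026,-0.095,-0.045,0.389,0.535,-0.915]]'
python3 - <<'E'
from plan import *
delta(PRE+u*.05,F.apply([0,0,1]),st)
E
```

```text
clock: 10.7
tool_pos: [0.5463, -0.0924, 0.2139]
eef_rot: [0.9, 0.337, 0.102, -0.258]
contact_force: [-1.1, 0.1, -0.5]
opening: 0.337
finger_force: 20.0
delta [0.0631 0.0066 0.1125] [ 0.3891  0.5331 -0.9183] rows 7.539084109040088
```

```bash
python3 -m handwheel '[[0,0.008,0.001,0.014,0.049,0.067,-0.115],[0,0.016,0.002,0.028,0.097,0.133,-0.23],[0,0.024,0.002,0.042,0.146,0.2,-0.344],[0,0.032,0.003,0.056,0.194,0.267,-0.459],[0,0.039,0.004,0.07,0.243,0.333,-0.574],[0,0.047,0.005,0.084,0.292,0.4,-0.689],[0,0.055,0.006,0.098,0.34,0.466,-0.803],[0,0.063,0.007,0.112,0.389,0.533,-0.918],[0,0.063,0.007,0.112,0.389,0.533,-0.918],[0,0.063,0.007,0.112,0.389,0.533,-0.918]]'
python3 - <<'E'
from plan import *
s=get_state();print(s['q'],R.from_quat(s['eef_rot']).as_matrix()[:,2],Z)
delta(PRE,Z,st);delta(TGT,Z,st)
im,d=snapshot('scene');i2,d2=snapshot('wrist');save('p1.png',np.vstack([cv2.resize(im[150:300,220:420],(640,480))[:300],cv2.resize(i2,(480,300)).repeat(1,1) if 0 else cv2.copyMakeBorder(cv2.resize(i2,(480,300)),0,0,0,160,0)]))
E
```

```text
clock: 11.7
tool_pos: [0.6003, 0.0001, 0.1386]
eef_rot: [0.54, 0.63, 0.361, -0.425]
contact_force: [-0.7, -0.0, 0.2]
opening: 0.34
finger_force: 20.0
[ 0.5654  1.2165 -0.3582  1.2957 -0.6553  1.3999  0.8489] [-0.1455  0.9145 -0.3776] [-0.1419  0.9161 -0.3746]
delta [-0.0467 -0.0012  0.0174] [-0.0039  0.0031 -0.0018] rows 0.9969851395079616
delta [-0.0463 -0.0007  0.1474] [-0.0039  0.0031 -0.0018] rows 3.08927503644966
```

View pics/p1.png

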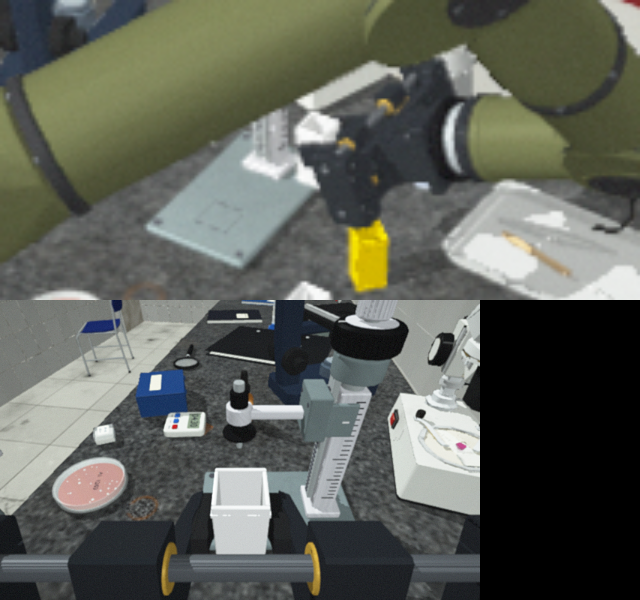

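The cell is upright in the gripper, mouth up, at wrist panel (240,505). The probe at (240,415) is straight ahead and the path is clear. Moving to the pre-pose, then sliding in.

```bash
python3 -m handwheel '[[0,-0.016,0,0.006,-0.001,0.001,0],[0,-0.032,-0.001,0.012,-0.003,0.002,-0.001],[0,-0.046,-0.001,0.017,-0.004,0.003,-0.002],[0,-0.046,-0.001,0.047,-0.004,0.003,-0.002],[0,-0.046,-0.001,0.077,-0.004,0.003,-0.002],[0,-0.046,-0.001,0.077,-0.004,0.003,-0.002],[0,-0.046,-0.001,0.077,-0.004,0.003,-0.002]]'
python3 - <<'E'
from plan import *
delta(TGT,Z,st)
snapshot('wrist');s=get_state();c=cam('wrist');im,d=snapshot('wrist');save('w6.png',im);W=cloud('wrist',d,c)
np.savez('w6.npz',im=im,d=d,p=s['tool_pos'],r=s['eef_rot'])
A=R.from_quat(s['eef_rot']);C=s['tool_pos']+A.apply(REL);print('cell est',C)
# depth of rim of cell
for lab,k in (('cell',(im.min(2)>150)&(np.hypot(W[...,0]-C[0],W[...,1]-C[1])<.03)&(W[...,2]>C[2]+.02)&(W[...,2]<C[2]+.045)),('cover',(im.max(2)<60)&(np.hypot(W[...,0]-.587,W[...,1]-.082)<.03)&(W[...,2]>.10)&(W[...,2]<.14))):
    X=W[k];print(lab,k.sum(),X.min(0),X.max(0),cv2.minAreaRect((X[:,:2]*1000).astype(np.float32)))
    print(np.percentile(X[:,2],[5,25,50,75,95]))
E
```

```text
clock: 12.5
tool_pos: [0.5907, 0.0535, 0.0666]
eef_rot: [0.538, 0.63, 0.365, -0.425]
contact_force: [0.5, 0.4, -0.4]
opening: 0.34
finger_force: 20.0
delta [-0.0006 -0.      0.0699] [ 0.0005 -0.003   0.003 ] rows 1.3987789042695487
cell est [0.5968 0.0167 0.0711]
cell 3729 [ 0.5794 -0.0014  0.0911] [0.614  0.0331 0.1038] ((596.8085327148438, 16.392797470092773), (31.958242416381836, 32.729713439941406), 7.221354961395264)
[0.092  0.0956 0.0991 0.1019 0.1028]
cover 1956 [0.5692 0.0638 0.1236] [0.6024 0.096  0.1383] ((586.1592407226562, 79.46116638183594), (33.34467315673828, 30.872150421142578), 7.022804260253906)
[0.1247 0.1261 0.1265 0.1303 0.1362]
```

View pics/w6.png

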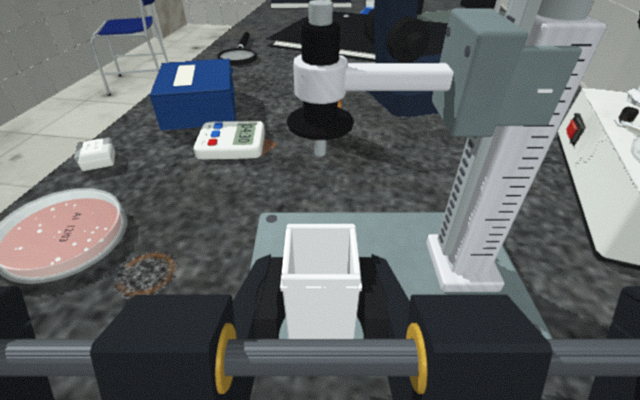

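Wrist view: the held cell's mouth is at (320,255), and the probe cover at (320,122) is above and ahead. The depths agree with my estimates. Sliding in.

```bash
python3 -m handwheel '[[0,0,0,0.018,0,-0.001,0.001],[0,0,0,0.036,0,-0.002,0.002],[0,-0.001,0,0.054,0,-0.003,0.003],[0,-0.001,0,0.0695,0,-0.003,0.003],[0,-0.001,0,0.0695,0,-0.003,0.003],[0,-0.001,0,0.0695,0,-0.003,0.003]]'
python3 - <<'E'
from plan import *
s=get_state();A=R.from_quat(s['eef_rot']);print('cell',s['tool_pos']+A.apply(REL),'up in tool',A.inv().apply(u),s['contact_force'])
delta(TGT+[-.0003,-.0004,-.0015],Z,st)
E
```

```text
clock: 13.2
tool_pos: [0.5823, 0.1152, 0.0406]
eef_rot: [0.54, 0.63, 0.365, -0.423]
contact_force: [-0.1, -0.4, -0.1]
opening: 0.34
finger_force: 20.0
cell [0.5877 0.0795 0.0451] up in tool [ 0.9264  0.0025 -0.3766] [-0.1127 -0.3688 -0.1259]
delta [-0.0011 -0.0015  0.0027] [0.0032 0.0021 0.0014] rows 0.06666975144768152
```

```bash
python3 -m handwheel '[[0,-0.0005,-0.001,0.001,0.003,0.002,0.001],[0,-0.0011,-0.0015,0.0027,0.003,0.002,0.001],[0,-0.0011,-0.0015,0.0027,0.003,0.002,0.001],[0,-0.0011,-0.0015,0.0027,0.003,0.002,0.001]]'
python3 - <<'E'
from plan import *
s=get_state();A=R.from_quat(s['eef_rot']);print('cell',s['tool_pos']+A.apply(REL),s['contact_force'])
E
python3 -m handwheel '[[0,-0.0009,0,0.0004,0,0,0],[0,-0.0009,0,0.0004,0,0,0]]'
```

```text
clock: 13.6
tool_pos: [0.5799, 0.1181, 0.0388]
eef_rot: [0.539, 0.629, 0.364, -0.425]
contact_force: [0.3, 0.1, -0.3]
opening: 0.338
finger_force: 20.0
cell [0.5855 0.0825 0.0432] [ 0.329   0.1172 -0.3015]
clock: 13.8
tool_pos: [0.58, 0.1185, 0.0383]
eef_rot: [0.539, 0.629, 0.364, -0.425]
contact_force: [0.0, -1.6, 1.9]
opening: 0.336
finger_force: 20.0
```

Contact with the plate. Releasing and backing out.

```bash
python3 -m handwheel '[[0.42,0,0,0,0,0,0],[0.5,0,0,0,0,0,0],[0.5,0,0,0,0,0,0]]'
python3 -m handwheel '[[0.5,0,0,-0.015,0,0,0],[0.5,0,0,-0.04,0,0,0],[0.5,0,0,-0.08,0,0,0],[0.5,0,0,-0.12,0,0,0],[0.5,0,0,-0.15,0,0,0],[0.5,0,0,-0.15,0,0,0],[0.5,0,0,-0.15,0,0,0]]'
cat > meas.py <<'E'
from plan import *
def meas(save_=None):
    snapshot('wrist');s=get_state();c=cam('wrist');im,d=snapshot('wrist');W=cloud('wrist',d,c)
    if save_: save(save_,im)
    r=np.hypot(W[...,0]-.586,W[...,1]-.082)
    k=(im.min(2)>120)&(r<.026)&(W[...,2]>.06)&(W[...,2]<.085);X=W[k];print('cell',k.sum(),cv2.minAreaRect((X[:,:2]*1000).astype(np.float32)) if k.sum() else '',np.percentile(X[:,2],[50,90,98]) if k.sum() else '')
    g=im.max(2)
    k=(g<70)&(r<.019)&(W[...,2]>.07)&(W[...,2]<.14);X=W[k];print('cover',k.sum(),X.min(0),X.max(0),np.percentile(X[:,2],[2,10,30,50]))
    return im,d,W,c
E
python3 - <<'E'
from meas import *
meas('w7.png')
E
```

```text
clock: 14.1
tool_pos: [0.5798, 0.1185, 0.0378]
eef_rot: [0.539, 0.63, 0.364, -0.425]
contact_force: [-0.1, 0.2, -0.2]
opening: 0.498
finger_force: 0.0
clock: 14.8
tool_pos: [0.6014, -0.0201, 0.094]
eef_rot: [0.539, 0.629, 0.364, -0.425]
contact_force: [1.2, 0.2, 0.6]
opening: 0.499
finger_force: 0.0
cell 1194 ((585.0758056640625, 81.70919799804688), (30.9700870513916, 31.473838806152344), 9.425185203552246) [0.0687 0.0738 0.0743]
cover 974 [0.5688 0.0638 0.1233] [0.6021 0.096  0.1383] [0.1243 0.1255 0.1262 0.1265]
```

View pics/w7.png

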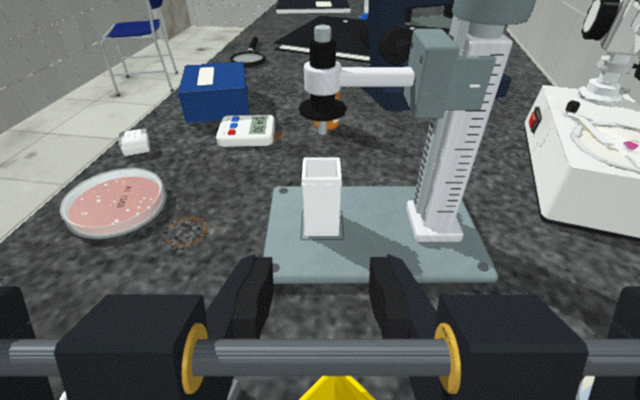

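The cell stands upright inside the engraved square at (322,200), with the probe above at (322,108). Next the coarse knob: plan the yaw range.

Run:
```python
from plan import *
s=get_state();f=open("log.txt","a");print(*s["q"],*s["tool_pos"],*s["eef_rot"],file=f);f.close()
x=fit();q=s['q'];K=np.array([.6842,.0966,0])
for lab,zz in(('hi',.30),('grip',.167)):
  q0=q
  for ang in [0,.5,1,1.5,2,2.5,0,-.5,-1,-1.5,-2]:
    if ang==0:q0=q
    # angle = rz about tool z (down): clockwise
    y=R.from_rotvec([0,0,-ang]).apply(st)
    q0,e,r=ik(x,K+[0,0,zz],frame(-u,y),q0);print(lab,ang,q0,round(e,3),round(r,3))
delta(K+[0,-.06,.30],-u,st)
```

```text
fit 0.0008146818381479015 [ 0.3651  0.0064  0.0749  0.555   0.0075  0.3469  0.3277  0.0612 -0.0719
  1.5046] 0.02000511726796649
hi 0 [-0.2527  0.7073  0.0831  1.1693 -0.0565  1.2671 -0.0133] 0.0 0.0
hi 0.5 [-0.3126  0.7131  0.2064  1.1702 -0.1408  1.2717 -0.4545] 0.0 0.0
hi 1 [-0.3714  0.724   0.3297  1.1718 -0.2257  1.2803 -0.8954] 0.0 0.0
hi 1.5 [-0.4283  0.74    0.4525  1.1742 -0.3116  1.2932 -1.3363] 0.0 0.0
hi 2 [-0.4824  0.7613  0.5744  1.1773 -0.3983  1.3106 -1.7771] 0.0 0.0
hi 2.5 [-0.5328  0.7878  0.6946  1.1812 -0.4857  1.3328 -2.2184] 0.0 0.0
hi 0 [-0.2527  0.7073  0.0831  1.1693 -0.0565  1.2671 -0.0133] 0.0 0.0
hi -0.5 [-0.1924  0.7065 -0.0403  1.1692  0.0274  1.2664  0.428 ] 0.0 0.0
hi -1 [-0.1323  0.7106 -0.1637  1.1698  0.1115  1.2697  0.8693] 0.0 0.0
hi -1.5 [-0.073   0.7197 -0.287   1.1712  0.1962  1.2768  1.3103] 0.0 0.0
hi -2 [-0.0154  0.7339 -0.41    1.1733  0.2817  1.2882  1.7512] 0.0 0.0
grip 0 [-0.3114  0.83    0.2013  1.3194 -0.1752  1.0093  0.0787] 0.0 0.0
grip 0.5 [-0.3757  0.8433  0.3339  1.3226 -0.2907  1.0232 -0.3352] 0.0 0.0
grip 1 [-0.4373  0.8633  0.4641  1.3272 -0.4045  1.044  -0.7514] 0.0 0.0
grip 1.5 [-0.4949  0.8896  0.591   1.3329 -0.5155  1.0719 -1.171 ] 0.0 0.0
grip 2 [-0.5475  0.9218  0.7133  1.3395 -0.6225  1.1064 -1.5953] 0.0 0.0
grip 2.5 [-0.5942  0.9593  0.8297  1.3465 -0.7244  1.147  -2.0256] 0.0 0.0
grip 0 [-0.3114  0.83    0.2013  1.3194 -0.1752  1.0093  0.0787] 0.0 0.0
grip -0.5 [-0.2452  0.8232  0.0668  1.3178 -0.0581  1.0024  0.4909] 0.0 0.0
grip -1 [-0.1786  0.8233 -0.0678  1.3178  0.059   1.0024  0.9029] 0.0 0.0
grip -1.5 [-0.1126  0.83   -0.2017  1.3194  0.1755  1.0094  1.3154] 0.0 0.0
grip -2 [-0.0483  0.8434 -0.3342  1.3226  0.2911  1.0232  1.7294] 0.0 0.0
delta [ 0.2064  0.0908 -0.0389] [-0.0025 -1.1899  0.0019] rows 7.932923539932907
```

```bash
python3 -m handwheel '[[0.8,0.045,0,-0.018,0,0,0],[0.8,0.09,0,-0.036,0,-0.1,0],[0.8,0.13,0.01,-0.05,0,-0.25,0],[0.8,0.155,0.03,-0.05,0,-0.4,0],[0.8,0.18,0.05,-0.045,0,-0.55,0],[0.8,0.206,0.07,-0.04,0,-0.7,0],[0.8,0.206,0.09,-0.039,0,-0.85,0],[0.8,0.206,0.09,-0.039,0,-1,0],[0.8,0.206,0.09,-0.039,0,-1.1,0],[0.8,0.206,0.09,-0.039,0,-1.19,0]]'
python3 - <<'E'
from plan import *
delta([.66,.0966,.31],-u,R.from_rotvec([0,0,1.3]).apply(st))
E
```

```text
clock: 15.9
tool_pos: [0.6828, 0.0387, 0.2995]
eef_rot: [0.648, 0.761, -0.002, 0.001]
contact_force: [0.4, -0.1, -0.6]
opening: 0.796
finger_force: 0.0
delta [ 0.0608 -0.0133 -0.0108] [-0.0034  0.0028 -1.2937] rows 8.624853521708584
```

```bash
python3 -m handwheel '[[0.8,0.007,-0.001,-0.01,0,0,-0.15],[0.8,0.014,-0.003,-0.01,0,0,-0.3],[0.8,0.021,-0.005,-0.01,0,0,-0.45],[0.8,0.028,-0.006,-0.01,0,0,-0.6],[0.8,0.035,-0.008,-0.01,0,0,-0.75],[0.8,0.042,-0.009,-0.01,0,0,-0.9],[0.8,0.05,-0.011,-0.01,0,0,-1.05],[0.8,0.061,-0.013,-0.01,0,0,-1.2],[0.8,0.061,-0.013,-0.01,0,0,-1.294],[0.8,0.061,-0.013,-0.01,0,0,-1.294]]'
cat > knob.py <<'E'
from plan import *
def knob(n='wrist'):
    snapshot(n);s=get_state();c=cam(n);im,d=snapshot(n);W=cloud(n,d,c)
    r=np.hypot(W[...,0]-.6842,W[...,1]-.0966)
    for lab,lo_,hi_ in(('fine',.251,.258),('coarse',.2,.231)):
        k=(r<.045)&(W[...,2]>lo_)&(W[...,2]<hi_);X=W[k]
        if len(X)<5:print(lab,len(X));continue
        (cx,cy),rr=cv2.minEnclosingCircle((X[:,:2]*1000).astype(np.float32));print(lab,len(X),cx,cy,rr,X.mean(0))
    r=np.hypot(W[...,0]-.586,W[...,1]-.082)
    k=(im.max(2)<60)&(r<.0185)&(r>.0095)&(W[...,2]>.075)&(W[...,2]<.14)
    if k.sum(): print('cover top',k.sum(),np.percentile(W[k][:,2],[10,30,50,70,90]),W[k].min(0),W[k].max(0))
    return im,d,W,c
E
python3 - <<'E'
from knob import *
knob();knob('top')
E
```

```text
clock: 16.9
tool_pos: [0.6602, 0.0953, 0.3084]
eef_rot: [0.059, 0.998, -0.001, -0.001]
contact_force: [-0.1, -0.8, -0.3]
opening: 0.801
finger_force: 0.0
fine 876 684.3438110351562 97.81363677978516 12.970484733581543 [0.6836 0.0979 0.2537]
coarse 2352 684.59814453125 97.83155822753906 27.06873893737793 [0.6759 0.0985 0.2253]
cover top 126 [0.1255 0.1259 0.1263 0.1267 0.1275] [0.5701 0.0681 0.1248] [0.6003 0.0969 0.1284]
fine 0
coarse 0
```

Run:
```python
from plan import *
y=R.from_rotvec([0,0,1.3]).apply(st);delta([.6845,.0976,.26],-u,y);delta([.6845,.0976,.167],-u,y)
```

```text
delta [-0.0225  0.007   0.049 ] [-0.0023 -0.0004 -0.006 ] rows 1.087334545116578
delta [-0.0226  0.0072  0.142 ] [-0.0023 -0.0004 -0.006 ] rows 2.878857935745566
```

```bash
python3 -m handwheel '[[0.8,-0.0226,0.0072,0,-0.002,0,-0.006],[0.8,-0.0226,0.0072,0.035,-0.002,0,-0.006],[0.8,-0.0226,0.0072,0.035,-0.002,0,-0.006],[0.8,-0.0226,0.0072,0.07,-0.002,0,-0.006],[0.8,-0.0226,0.0072,0.11,-0.002,0,-0.006],[0.8,-0.0226,0.0072,0.142,-0.002,0,-0.006],[0.8,-0.0226,0.0072,0.142,-0.002,0,-0.006],[0.8,-0.0226,0.0072,0.142,-0.002,0,-0.006]]'
python3 - <<'E'
from plan import *
y=R.from_rotvec([0,0,1.3]).apply(st);delta([.6845,.0976,.167],-u,y);tips()
E
```

```text
clock: 17.9
tool_pos: [0.6854, 0.0976, 0.1686]
eef_rot: [0.058, 0.998, 0.0, 0.0]
contact_force: [0.7, 1.7, 1.3]
opening: 0.797
finger_force: 0.0
delta [ 0.0009 -0.0001  0.0016] [0.0003 0.001  0.0008] rows 0.037731507274714304
opening 0.7968737460882639
7049 tip z [[ 0.0119 -0.0185 -0.0196]
 [ 0.003  -0.0353 -0.0332]
 [ 0.0093 -0.0419 -0.0336]
 [ 0.0094 -0.0423 -0.0338]
 [ 0.011  -0.043  -0.0341]]
6961 tip z [[ 0.0128  0.0182 -0.0206]
 [ 0.0101  0.0432 -0.0331]
 [ 0.0074  0.0356 -0.0337]
 [ 0.009   0.0376 -0.034 ]
 [ 0.0061  0.0355 -0.0343]]
```

```bash
python3 -m handwheel '[[0.3,0,0,0,0,0,0],[0.3,0,0,0,0,0,0],[0.3,0,0,0,0,0,0]]' 15
python3 -m handwheel '[[0.3,0,0,0,0,0,0.08],[0.3,0,0,0,0,0,0.2],[0.3,0,0,0,0,0,0.34],[0.3,0,0,0,0,0,0.48],[0.3,0,0,0,0,0,0.62],[0.3,0,0,0,0,0,0.76],[0.3,0,0,0,0,0,0.9],[0.3,0,0,0,0,0,1],[0.3,0,0,0,0,0,1],[0.3,0,0,0,0,0,1]]'
python3 - <<'E'
from knob import *
s=get_state();y=R.from_quat(s['eef_rot']).as_matrix()[:,1];print('ang',np.arctan2(y[1],y[0])-np.arctan2(st[1],st[0]),s['moment'],s['contact_force'],s['tool_pos'],s['q'])
knob()
i,d=snapshot('top');P=cloud('top',d);r=np.hypot(P[...,0]-.586,P[...,1]-.082);k=(i.max(2)<70)&(r<.02)&(P[...,2]>.07);print(np.sort(P[k][:,2])[:12])
E
```

```text
clock: 18.25
tool_pos: [0.6859, 0.0977, 0.169]
eef_rot: [0.058, 0.998, 0.0, 0.001]
contact_force: [-1.0, 0.3, 3.4]
opening: 0.585
finger_force: 15.0
clock: 19.25
tool_pos: [0.6854, 0.0971, 0.169]
eef_rot: [0.53, 0.848, 0.0, 0.001]
contact_force: [-1.5, -0.3, 5.7]
opening: 0.585
finger_force: 15.0
ang 0.30109027084276574 [-0.2992  0.442  -0.1301] [-1.498  -0.2544  5.7241] [0.6854 0.0971 0.169 ] [-0.2323  0.8201  0.0501  1.3837 -0.0444  0.9372  0.2829]
fine 2253 680.1212768554688 106.865234375 41.00444030761719 [0.6816 0.1048 0.2537]
coarse 11952 680.555908203125 105.90613555908203 41.521568298339844 [0.68   0.1074 0.2236]
cover top 421 [0.1094 0.11   0.1104 0.1107 0.1113] [0.5696 0.0842 0.1075] [0.602  0.1001 0.1341]
[0.1053 0.1085 0.1105 0.1109 0.1113 0.1115 0.1118 0.112  0.1122 0.1123
 0.113  0.1183]
```

```bash
python3 -m handwheel '[[0.3,0,0,0,0,0,0.1],[0.3,0,0,0,0,0,0.24],[0.3,0,0,0,0,0,0.38],[0.3,0,0,0,0,0,0.52],[0.3,0,0,0,0,0,0.66],[0.3,0,0,0,0,0,0.8],[0.3,0,0,0,0,0,0.94],[0.3,0,0,0,0,0,1.08],[0.3,0,0,0,0,0,1.2],[0.3,0,0,0,0,0,1.2]]'
cat > top.py <<'E'
from knob import *
def top():
    i,d=snapshot('top');P=cloud('top',d);r=np.hypot(P[...,0]-.586,P[...,1]-.082);k=(i.max(2)<70)&(r<.02)&(P[...,2]>.07);print('topcam',np.sort(P[k][:,2])[:12])
    s=get_state();y=R.from_quat(s['eef_rot']).as_matrix()[:,1];print('ang',np.arctan2(y[1],y[0])-np.arctan2(st[1],st[0]),s['q'])
E
python3 - <<'E'
from top import *
knob();top()
E
```

```text
clock: 20.4
tool_pos: [0.6845, 0.0972, 0.1689]
eef_rot: [0.916, 0.4, -0.0, 0.0]
contact_force: [-4.7, -0.6, 8.4]
opening: 0.584
finger_force: 15.0
fine 2233 691.0455322265625 104.9202880859375 41.23198318481445 [0.6896 0.1033 0.2537]
coarse 11957 690.8530883789062 104.6647720336914 41.5009765625 [0.6917 0.1057 0.2236]
topcam [0.0896 0.0902 0.0903 0.0906 0.0914 0.092  0.0941 0.0954 0.0956 0.0958
 0.1203 0.1348]
ang -0.8986699731578748 [-0.3925  0.8521  0.3867  1.395  -0.3532  0.9629 -0.6681]
```

```bash
python3 -m handwheel '[[0.3,0,0,0,0,0,0.1],[0.3,0,0,0,0,0,0.22],[0.3,0,0,0,0,0,0.33],[0.3,0,0,0,0,0,0.385],[0.3,0,0,0,0,0,0.385],[0.3,0,0,0,0,0,0.385]]'
python3 -m handwheel '[[0.8,0,0,0,0,0,0],[0.8,0,0,0,0,0,0],[0.8,0,0,0,0,0,0]]'
python3 - <<'E'
from top import *
top();delta([.6845,.0976,.28],-u,R.from_rotvec([0,0,-1.28]).apply(st))
E
```

```text
clock: 21.15
tool_pos: [0.6843, 0.0975, 0.1689]
eef_rot: [0.976, 0.219, -0.0, -0.0]
contact_force: [-3.4, -0.7, 7.5]
opening: 0.588
finger_force: 15.0
clock: 21.45
tool_pos: [0.6851, 0.0979, 0.1673]
eef_rot: [0.976, 0.219, 0.0, -0.0]
contact_force: [0.3, 0.5, -0.0]
opening: 0.797
finger_force: 0.0
topcam [0.0816 0.0817 0.0832 0.0847 0.0861 0.0869 0.0885 0.0888 0.0897 0.0903
 0.1059 0.1135]
ang -1.283274282343395 [-0.4399  0.8739  0.492   1.3979 -0.4511  0.9817 -0.9754]
delta [-0.0005 -0.     -0.1128] [-0.0001 -0.0004 -0.0033] rows 2.2559887070074853
```

```bash
python3 -m handwheel '[[0.8,0,0,-0.03,0,0,0],[0.8,0,0,-0.07,0,0,0],[0.8,0,0,-0.1,0,0,-0.1],[0.8,0,0,-0.12,0,0,-0.25],[0.8,0,0,-0.12,0,0,-0.4],[0.8,0,0,-0.12,0,0,-0.55],[0.8,0,0,-0.12,0,0,-0.7],[0.8,0,0,-0.12,0,0,-0.85],[0.8,0,0,-0.12,0,0,-1],[0.8,0,0,-0.12,0,0,-1.15]]'
python3 -m handwheel '[[0.6,0,0,0,0,0,-0.15],[0.6,0,0,0,0,0,-0.3],[0.6,0,0,0,0,0,-0.45],[0.6,0,0,0,0,0,-0.6],[0.6,0,0,0,0,0,-0.75],[0.6,0,0,0,0,0,-0.9],[0.6,0,0,0,0,0,-1.05],[0.6,0,0,0,0,0,-1.2],[0.6,0,0,0,0,0,-1.35],[0.6,0,0,0,0,0,-1.45]]'
python3 - <<'E'
from top import *
y=R.from_rotvec([0,0,1.3]).apply(st)
im,d,W,c=knob();top()
r=np.hypot(W[...,0]-.586,W[...,1]-.082);k=(im.min(2)>140)&(r<.03)&(W[...,2]>.055)&(W[...,2]<.085);X=W[k];print('rim',k.sum(),np.percentile(X[:,2],[50,80,95]) if k.sum() else '')
delta([.6845,.0976,.29],-u,y);
E
```

```text
clock: 22.5
tool_pos: [0.6849, 0.0975, 0.2872]
eef_rot: [0.698, 0.716, 0.0, 0.0]
contact_force: [0.1, 0.1, 0.5]
opening: 0.799
finger_force: 0.0
clock: 23.5
tool_pos: [0.685, 0.0973, 0.2872]
eef_rot: [0.048, 0.999, -0.0, 0.0]
contact_force: [0.1, 0.2, -0.5]
opening: 0.598
finger_force: 0.0
fine 1124 684.5602416992188 97.90003967285156 12.95767879486084 [0.6837 0.098  0.2537]
coarse 2878 684.595703125 97.72760772705078 26.957971572875977 [0.6772 0.0985 0.2256]
cover top 102 [0.0844 0.0849 0.0853 0.0857 0.0862] [0.5703 0.0672 0.0826] [0.5998 0.0979 0.1088]
topcam []
ang 1.313845080953125 [-0.1321  0.7169 -0.1605  1.2243  0.1123  1.2087  1.174 ]
rim 107 [0.0737 0.0747 0.0846]
delta [ 0.0005  0.0002 -0.0028] [0.0003 0.0001 0.0138] rows 0.09231806608670559
```

Cover underside is at about 0.0823 and the rim at 0.074, so the gap is about 8.3 mm. Now the fine knob.

```bash
python3 -m handwheel '[[0.6,0.0005,0.0002,0.02,0,0,0],[0.6,0.0005,0.0002,0.045,0,0,0],[0.6,0.0005,0.0002,0.07,0,0,0],[0.6,0.0005,0.0002,0.088,0,0,0],[0.6,0.0005,0.0002,0.088,0,0,0],[0.6,0.0005,0.0002,0.088,0,0,0]]'
python3 -m handwheel '[[0.1,0,0,0,0,0,0],[0.1,0,0,0,0,0,0],[0.1,0,0,0,0,0,0],[0.1,0,0,0,0,0,0],[0.1,0,0,0,0,0,0]]' 12
python3 -m handwheel '[[0.1,0,0,0,0,0,0.08],[0.1,0,0,0,0,0,0.2],[0.1,0,0,0,0,0,0.34],[0.1,0,0,0,0,0,0.48],[0.1,0,0,0,0,0,0.62],[0.1,0,0,0,0,0,0.76],[0.1,0,0,0,0,0,0.9],[0.1,0,0,0,0,0,1],[0.1,0,0,0,0,0,1],[0.1,0,0,0,0,0,1]]'
python3 - <<'E'
from top import *
knob();top()
E
```

```text
clock: 24.25
tool_pos: [0.6848, 0.0978, 0.1997]
eef_rot: [0.051, 0.999, -0.0, 0.0]
contact_force: [0.5, 0.3, 1.1]
opening: 0.603
finger_force: 0.0
clock: 24.75
tool_pos: [0.6848, 0.0978, 0.2]
eef_rot: [0.051, 0.999, 0.0, 0.001]
contact_force: [-0.6, 1.0, 3.2]
opening: 0.28
finger_force: 12.0
clock: 25.75
tool_pos: [0.6849, 0.0979, 0.2]
eef_rot: [0.522, 0.853, 0.0, 0.001]
contact_force: [-0.5, -0.2, 4.0]
opening: 0.282
finger_force: 12.0
fine 3577 679.9737548828125 106.68989562988281 27.590251922607422 [0.6831 0.1007 0.2539]
coarse 4341 683.3800659179688 100.16179656982422 26.489429473876953 [0.6771 0.1125 0.2225]
cover top 246 [0.0821 0.0828 0.0831 0.0835 0.0842] [0.5701 0.0684 0.0796] [0.6012 0.1004 0.1069]
topcam [0.0808 0.0825 0.083  0.0832 0.0838 0.0839 0.0843 0.0847 0.0852 0.1078
 0.1113 0.1113]
ang 0.3175999793363242 [-0.2668  0.7909  0.1201  1.3549 -0.1018  1.0001  0.3441]
```

```bash
python3 -m handwheel '[[0.1,0,0,0,0,0,0.1],[0.1,0,0,0,0,0,0.24],[0.1,0,0,0,0,0,0.38],[0.1,0,0,0,0,0,0.52],[0.1,0,0,0,0,0,0.66],[0.1,0,0,0,0,0,0.8],[0.1,0,0,0,0,0,0.9],[0.1,0,0,0,0,0,1],[0.1,0,0,0,0,0,1]]' >/dev/null
python3 -m handwheel '[[0.1,0,0,0,0,0,0.1],[0.1,0,0,0,0,0,0.24],[0.1,0,0,0,0,0,0.38],[0.1,0,0,0,0,0,0.5],[0.1,0,0,0,0,0,0.6],[0.1,0,0,0,0,0,0.6],[0.1,0,0,0,0,0,0.6]]'
python3 -c "
from top import *
top()"
python3 -m handwheel '[[0.5,0,0,0,0,0,0],[0.6,0,0,0,0,0,0],[0.6,0,0,0,0,0,0],[0.6,0,0,-0.03,0,0,0],[0.6,0,0,-0.07,0,0,0],[0.6,0,0,-0.09,0,0,-0.1],[0.6,0,0,-0.09,0,0,-0.25],[0.6,0,0,-0.09,0,0,-0.4],[0.6,0,0,-0.09,0,0,-0.55],[0.6,0,0,-0.09,0,0,-0.7]]'
python3 -m handwheel '[[0.6,0,0,0,0,0,-0.15],[0.6,0,0,0,0,0,-0.3],[0.6,0,0,0,0,0,-0.45],[0.6,0,0,0,0,0,-0.6],[0.6,0,0,0,0,0,-0.75],[0.6,0,0,0,0,0,-0.9],[0.6,0,0,0,0,0,-1.05],[0.6,0,0,0,0,0,-1.2],[0.6,0,0,0,0,0,-1.35],[0.6,0,0,0,0,0,-1.5]]' >/dev/null
python3 -m handwheel '[[0.6,0,0,0,0,0,-0.15],[0.6,0,0,0,0,0,-0.3],[0.6,0,0,0,0,0,-0.4],[0.6,0,0,0,0,0,-0.4],[0.6,0,0,0,0,0,-0.4]]'
python3 - <<'E'
from top import *
im,d,W,c=knob();top()
r=np.hypot(W[...,0]-.586,W[...,1]-.082);k=(im.min(2)>140)&(r<.03)&(W[...,2]>.055)&(W[...,2]<.08);X=W[k];print('rim',k.sum(),np.percentile(X[:,2],[50,80,95]) if k.sum() else '')
E
```

```text
clock: 27.5
tool_pos: [0.6851, 0.0978, 0.2]
eef_rot: [0.976, 0.219, 0.001, 0.0]
contact_force: [0.1, -0.0, 5.6]
opening: 0.278
finger_force: 12.0
topcam [0.0783 0.0787 0.0801 0.0806 0.0826 0.0829 0.083  0.0838 0.0845 0.0866
 0.087  0.106 ]
ang -1.282561791271593 [-0.4706  0.853   0.5673  1.3678 -0.4835  1.0574 -0.9511]
clock: 28.55
tool_pos: [0.6842, 0.0978, 0.289]
eef_rot: [0.84, 0.543, -0.0, -0.0]
contact_force: [-0.0, 0.3, 0.7]
opening: 0.598
finger_force: 0.0
clock: 30.05
tool_pos: [0.6843, 0.0976, 0.2891]
eef_rot: [0.052, 0.999, -0.0, -0.0]
contact_force: [0.3, 0.6, -0.0]
opening: 0.603
finger_force: 0.0
fine 1094 684.6112670898438 97.77326202392578 12.938992500305176 [0.6837 0.0979 0.2537]
coarse 2694 684.7247314453125 97.83436584472656 26.975536346435547 [0.6763 0.0987 0.2204]
cover top 95 [0.0788 0.0795 0.08   0.0805 0.081 ] [0.5699 0.0668 0.0774] [0.5997 0.0977 0.103 ]
topcam []
ang 1.3150497073316365 [-0.1629  0.7127 -0.0972  1.2248  0.0682  1.207   1.2078]
rim 124 [0.0738 0.0752 0.0793]
```

Cover top reads 0.080, so the underside is about 0.077 against the rim at 0.074: a gap of about 3.0 mm. The gripper is clear, so I'm handing in.

```bash
python3 -c "
from plant import *
print(finish_job())"
```

```text
the job is handed in; nothing more can be done
None
```

The job is handed in at about 30 s of the 72 s allowed: the toppled cell stands upright in the engraved square, the coarse knob left the cover about 8.3 mm above the rim, and the fine knob brought it to about 3 mm. I did not re-check the other cells and bottles with a camera at the end, but nothing in the force readings suggested contact with them.

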